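Load a glue syringe into the bench dispenser

ROBOT

A 6-joint arm with a two-finger parallel gripper is mounted at the origin on the work surface. World frame = base frame: x ahead of the robot, y to its left, z up, the work surface at z = 0. Lengths are in m, angles in rad, forces in N, time in s.
With the tool pointing down it reaches from about 0.35 to 0.975 m from the base axis. Payload 4.9 kg.
Tool frame: the origin (TCP) lies at the very end of the fingers, on their centre line; the grasp point (between the pads) lies 19 mm behind it; z points along the fingers, x is the direction in which the jaws open and shut, and the axes are right-handed (so a half turn about z gives the same grasp; the last joint's range is limited). The gripper opens to 85 mm and grips with 20 to 120 N. Pads are 22 mm wide; open, the fingers measure 114 mm over their backs; the gripper's body (76 mm by 85 mm) begins 54 mm behind the grasp point. The pads swing forward as they close: fully open they stand 13 mm farther back than shut.
Start: joints at [1.032, 0.053, 1.613, -0, 1.476, -0.119], TCP at [0.255, 0.571, 0.231] pointing down, gripper open.
Joint ranges: [-3.01, 3.01], [-1.01, 2.22], [0.06, 2.58], [-1.02, 4.17], [0.09, 2.62], [-3.14, 3.14]. Speed limits (rad/s): [2.57, 2.57, 3.14, 3.14, 3.14, 3.14].

INTERFACE

Orientations are given as a rotation vector (axis times angle).
In Python, from station import ctrl, get_image, calibration, job gives the robot as it stands.
- The arm moves only by the tool jog_arm, never from a script. Its argument "deltas" is a list of rows, each a list of 3 entries, a list of its own where there are three numbers: the turn, a rotation vector about the tool's x, y, z in degrees, then the shift along the tool's x, y, z in m, then the finger opening in m, from 0 to 0.0854. In form: [[[ax, ay, az], [tx, ty, tz], gripper], ...]. A call has 1 to 12 rows; each row is the pose to reach, as a shift and turn from the pose commanded when the call began, along the tool's axes at that moment; what a row does not reach only later rows make up. A row lasts 1/12 s, in which the tool goes at most 41.7 mm and 7.16 degrees, less where a joint would pass 70% of its speed; a pose out of reach is approached as far as the arm can. A call with a gripper value outside its range is refused whole. The fingers move at their own pace and stop on an object; "squeeze" is the grip in N (left out, the last holds). Time passes only in rows, so rows that repeat a pose let the fingers close. It gives the time, the measured TCP pose, the force and the opening at its end, in the units of the state.
- ctrl.get_obs(): the state, without advancing time (a new reading comes with each control period).
- get_image(name): name is "scene" or "top" or "wrist"; returns the picture (400x640x3 uint8, red, green, blue); there is no depth.
- calibration(name): a dict with "mtx" (3x3 intrinsics, pixels), "origin" and "rotation" of the camera in the world; the wrist camera has in their place "tool_from_camera" (4x4, takes a point from camera to tool coordinates, whose origin is the TCP and whose axes are the tool frame's). Camera axes: x right, y up, looking along -z (the intrinsics and any distortion apply to the point x, -y, -z); pixel columns grow to the right and rows downward; lengths in m; the calibration is good to about 2 mm. A picture is of the moment at which its call begins: read the wrist's pose just before it. calibration takes no time and is no camera call.
- job.finish_job(): hands the job in, once; it reports no verdict.
The state is a dict: "t": time; "q": joint angles; "dq": joint speeds; "effort": joint torques, N m; "tool_pos": TCP position; "tool_rot": TCP orientation; "contact_force": force on the tool from outside, world axes, zero at the start; "wrist_torque": the same for the moment, N m; "opening": finger opening in m.
Only numpy, scipy, OpenCV 4.12 (cv2) and the standard library are available. Lean on these libraries where they do the work, as an engineer would, in place of code of your own. Each camera call takes 0.05 s, during which the arm holds its last target.

TASK

Take the full glue syringe (the one whose plunger stands tall) out of the plywood rack and slide it sideways into the slot of the bench dispenser, flange under the retaining plate, past the sprung catch until the barrel is fully home against the slot's end and presses the sprung pad there, then let go. Feel your way in gently and do not force it: the plastic flange and the dispenser's head break easily. Leave the empty syringe and the other things on the table alone.

Things in the scene. Friction and masses are not known exactly. Their poses are not given: they have to be found in the camera images.
- syringe: Full glue syringe hanging nozzle-down in one hole of the rack. Round about its z axis (up); origin at the nozzle tip, its lowest point. From the tip up: nozzle 8 mm dia to 18 mm; white barrel 24 mm dia, 18 to 88 mm; flange 40 mm dia, 88 to 92 mm; grey plunger rod 16 mm dia, 92 to 144 mm, to grip it by. 60 to 130 g. Held by the rod it tilts as it is pushed, so the contacts add up to about twice the push; 10 N seats it, 16 N may break it.
- flange (a point): Centre of the underside of the full syringe's flange, 88 mm above its nozzle tip; z up along the syringe. Once loaded, the retaining plate's top is 13 mm above this point, so fingertips holding the rod must stay higher than that.
- dispenser: Base of the fixed bench dispenser, 170 x 110 x 12 mm, with a column from x = +35 to +69 mm. Origin under its centre on the table; x points into the slot, away from its mouth; z up. On the column sits a clamped adjustable head (shelf, retaining plate, catch, slot end all move as one) that someone left up to 8 mm further in or out along x, and up to 5 mm higher or lower, than nominal: feel for it.
- seat (a point): Nominal home of the flange's underside centre, 115 mm above the table; axes as the dispenser's. Here x and z count from the true home (up to 8 and 5 mm off, y is exact). Shelf top at z = 0, 8 mm thick, slot 26 mm wide from x = -75 to a flat end at +12 mm, mouth flared to 40 mm at x = -95. Retaining plate from x = -22 to +45 at z = 7 to 13 mm, 90 mm wide, with a 20 mm slot for the rod.
- pad (a joint): Small sprung plate at the back of the gap between shelf and retaining plate (7 mm high, 46 mm wide, for the flange); the flange pushes it (under 1 N) over the last 4 mm: 0 = out, 0.004 m = syringe home. A sprung round catch in the gap's left side resists with 4 to 10 N from 22 to 9 mm before home, then holds the syringe in but need not draw it home; the slot's end is a second, hard stop.
- rack: Fixed plywood rack 70 x 170 mm, top 100 mm above the table. Origin under its centre, z up. Two round holes of 28 mm at y = +45 and -45 mm; a syringe hangs in each with 2 mm of play.
- empty: Empty syringe in the rack's other hole: as the full one, but its rod stands only 12 mm above the flange (total 104 mm). Origin at the nozzle tip. Leave it.
- tape: Roll of tape lying flat, 90 mm dia, 24 mm high, origin under its centre. Bystander.
- measure: Black tape measure, 60 x 75 x 36 mm, origin under its centre. Bystander.
- tub: White plastic bowl, 100 mm dia, 60 mm high, origin under its centre. Bystander.
There are look-alikes about, which are no part of the job. What is shaped like the syringe but orange is not meant.

How it is judged:
By the outcome, as a careful person would: the job done as asked, in the order asked, and still so for the second after the job is handed in, with the robot touching nothing.
It also fails if it takes over 67 s, if anything falls off the work surface, if the arm or the gripper's body presses on something with over 40 N, if the wrist force passes 120 N, or if a joint passes its speed limit or range.

## Working session

There is one attempt and no reset: what is moved stays moved. The work goes in short steps, Python scripts to look and compute and a tool call to move; the robot and the scene stay as the last step left them, time stands still between calls to the robot, and variables do not carry over. Pictures are saved under pics/ and viewed, and the job is handed in when it is done.

Besides the shell and the picture viewer there is one more tool, called after "Request:" by a JSON object that holds its "method" and its "body". jog_arm: Moves the arm, as the interface text tells. Its arguments: {"type":"object","properties":{"deltas":{"type":"array","items":{"type":"array"}},"squeeze":{"type":"number"}},"required":["deltas"]}

```bash
ls; mkdir -p pics; python3 - <<'E'
from station import ctrl,get_image,calibration,job
import cv2,numpy as np
np.set_printoptions(precision=4,suppress=True)
o=ctrl.get_obs();print(o)
for n in("scene","top","wrist"):
    im=get_image(n);cv2.imwrite(f"pics/{n}0.png",im[:,:,::-1]);print(n,calibration(n))
E
```

```text
pics
{'t': 0.0, 'q': array([ 1.032 ,  0.0533,  1.6143,  0.    ,  1.476 , -0.119 ]), 'dq': array([ 0.0013, -0.0006,  0.0007, -0.0011, -0.0003, -0.0015]), 'effort': array([  0.0005, -39.3699, -37.0167,  -0.0001,   0.0073,   0.    ]), 'tool_pos': array([0.2544, 0.5702, 0.2301]), 'tool_rot': array([ 2.6348,  1.7093, -0.0028]), 'contact_force': array([-0.1686,  1.3153, -0.1815]), 'wrist_torque': array([ 0.048 , -0.0115, -0.0265]), 'opening': 0.08506037652555429}
scene {'mtx': array([[487.4105,   0.    , 317.1437],
       [  0.    , 487.4105, 204.6955],
       [  0.    ,   0.    ,   1.    ]]), 'origin': array([ 1.2667, -0.4745,  1.2273]), 'rotation': array([0.5755, 0.2927, 0.9239])}
top {'mtx': array([[508.0856,   0.    , 319.6725],
       [  0.    , 508.0856, 188.7789],
       [  0.    ,   0.    ,   1.    ]]), 'origin': array([0.5214, 0.0073, 1.5377]), 'rotation': array([ 0.0352, -0.0576, -1.5492])}
wrist {'mtx': array([[341.654 ,   0.    , 320.1053],
       [  0.    , 341.654 , 198.3315],
       [  0.    ,   0.    ,   1.    ]]), 'tool_from_camera': array([[ 1.    ,  0.001 , -0.0001,  0.0007],
       [ 0.0009, -0.9634, -0.2682, -0.0683],
       [-0.0004,  0.2682, -0.9634, -0.1433],
       [ 0.    ,  0.    ,  0.    ,  1.    ]])}
```

View pics/top0.png

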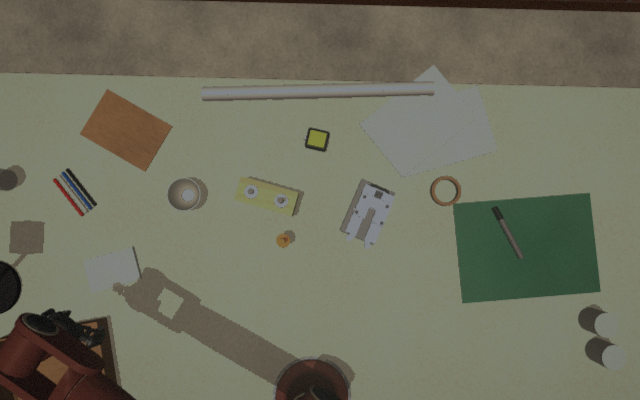

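View pics/scene0.png

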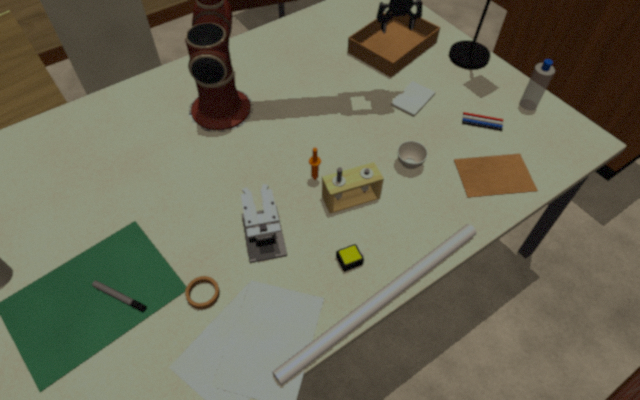

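View pics/wrist0.png

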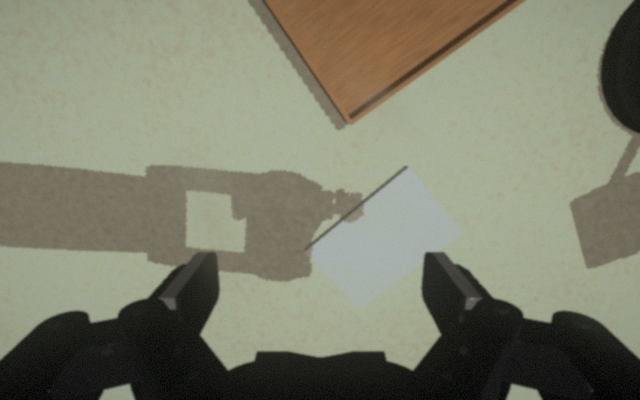

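The top view shows the rack at (267,196) with syringes at (251,190) and (281,200). The dispenser is at (370,213) with its mouth facing down-image, and an orange look-alike stands at (284,240). I'll enlarge these.

```bash
python3 - <<'E'
import cv2,numpy as np
t=cv2.imread("pics/top0.png");s=cv2.imread("pics/scene0.png")
a=cv2.resize(t[165:255,225:405],None,fx=4.4,fy=4.4,interpolation=cv2.INTER_CUBIC)
cv2.imwrite("pics/topc.png",cv2.convertScaleAbs(a,alpha=1.3))
a=cv2.resize(s[130:270,230:400],None,fx=4.2,fy=4.2,interpolation=cv2.INTER_CUBIC)
cv2.imwrite("pics/scenec.png",cv2.convertScaleAbs(a,alpha=1.3))
E
```

```text
(no output)
```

View pics/topc.png

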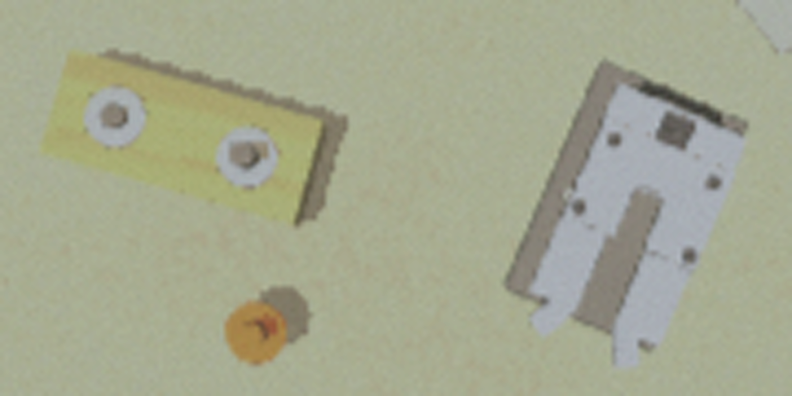

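View pics/scenec.png

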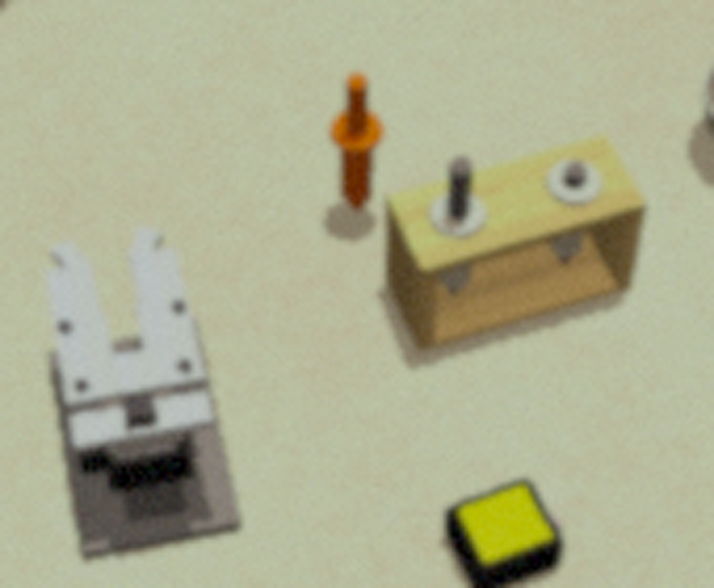

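The crops show three candidates. The grey tall-rod syringe is at top (281,200) and scene (339,175). The short-rod one at top (251,190) and scene (366,173) is the empty. The orange one at top (284,240) is the look-alike. So the target is the right-hand one in the top view.

```bash
cat > h.py <<'E'
from station import ctrl,get_image,calibration,job
import cv2,numpy as np
from scipy.spatial.transform import Rotation as R
np.set_printoptions(precision=4,suppress=True)
def cam(n,o=None):
    c=calibration(n);K=c['mtx']
    if n=='wrist':
        T=c['tool_from_camera'];Rt=R.from_rotvec(o['tool_rot']).as_matrix()
        return K,Rt@T[:3,3]+o['tool_pos'],Rt@T[:3,:3]
    return K,c['origin'],R.from_rotvec(c['rotation']).as_matrix()
def ray(C,uv):
    K,o,M=C;d=M@np.array([(uv[0]-K[0,2])/K[0,0],-(uv[1]-K[1,2])/K[1,1],-1.]);return o,d
def onz(C,uv,z):
    o,d=ray(C,uv);return o+d*(z-o[2])/d[2]
def proj(C,p):
    K,o,M=C;q=M.T@(np.array(p)-o);return np.array([K[0,2]+K[0,0]*q[0]/-q[2],K[1,2]-K[1,1]*q[1]/-q[2]])
E
python3 - <<'E'
from h import *
C=cam('top');S=cam('scene')
f=lambda x,y:(225+(x+.5)/4.4-.5,165+(y+.5)/4.4-.5)
print('full flange',onz(C,f(247,157),.104),'rodtop',onz(C,f(244,154),.156))
print('empty flange',onz(C,f(114,117),.104))
for p in[(613,85),(747,130),(660,350),(645,190)]:print('disp',p,onz(C,f(*p),.12))
g=lambda x,y:(230+(x+.5)/4.2-.5,130+(y+.5)/4.2-.5)
print('scene rodtop',onz(S,g(460,163),.156),'fl',onz(S,g(457,214),.104))
print('orange',onz(C,f(256,332),.1))
# slot mouth mid, slot end
a=onz(C,f(590,335),.115);b=onz(C,f(648,190),.128);print(a,b)
E
```

```text
full flange [0.5718 0.0968 0.104 ] rodtop [0.5718 0.0954 0.156 ]
empty flange [0.5956 0.1825 0.104 ]
disp (613, 85) [ 0.622  -0.1358  0.12  ]
disp (747, 130) [ 0.5951 -0.2216  0.12  ]
disp (660, 350) [ 0.4547 -0.1681  0.12  ]
disp (645, 190) [ 0.5556 -0.1571  0.12  ]
scene rodtop [0.5749 0.0983 0.156 ] fl [0.5773 0.0966 0.104 ]
orange [0.4601 0.0884 0.1   ]
[ 0.4631 -0.1241  0.115 ] [ 0.5555 -0.1581  0.128 ]
```

```bash
cat >> h.py <<'E'
def goto(p,yaw):
    "print turn & shift to put TCP at p (None entries kept) with tool down and tool x at yaw deg"
    o=ctrl.get_obs();M=R.from_rotvec(o['tool_rot'])
    y=np.radians(yaw);X=np.array([np.cos(y),np.sin(y),0]);Z=np.array([0,0,-1.]);Y=np.cross(Z,X)
    T=R.from_matrix(np.stack([X,Y,Z],1))
    d=np.array([o['tool_pos'][i] if p[i] is None else p[i] for i in range(3)])-o['tool_pos']
    print('t',o['t'],'turn deg',np.degrees((M.inv()*T).as_rotvec()),'shift mm',1000*M.inv().apply(d))
E
python3 -c "
from h import *
goto([.572,.096,.27],-19)"
```

```text
t 0.15 turn deg [ 0.0588  0.0821 84.9465] shift mm [-303.7739  483.2549  -39.2754]
```

Request:
{"method": "jog_arm", "body": {"deltas": [[[0,0,7],[-0.02,0.034,-0.015],0.06],[[0,0,14],[-0.045,0.07,-0.03],0.06],[[0,0,21],[-0.07,0.105,-0.04],0.06],[[0,0,28],[-0.09,0.14,-0.04],0.06],[[0,0,35],[-0.11,0.175,-0.04],0.06],[[0,0,42],[-0.13,0.21,-0.04],0.06],[[0,0,49],[-0.155,0.245,-0.04],0.06],[[0,0,56],[-0.175,0.28,-0.04],0.06],[[0,0,63],[-0.2,0.315,-0.04],0.06],[[0,0,70],[-0.22,0.35,-0.04],0.06],[[0,0,77],[-0.24,0.385,-0.04],0.06],[[0,0,84],[-0.265,0.42,-0.04],0.06]], "squeeze": 30}}

```text
t: 1.15
tool_pos: [0.5294, 0.1585, 0.271]
tool_rot: [-3.101, 0.502, -0.0]
contact_force: [0.4, -0.1, 0.6]
opening: 0.0602
```

```bash
python3 -c "
from h import *
goto([.572,.096,.27],-19)"
```

```text
t 1.15 turn deg [-0.0106  0.0018  0.5954] shift mm [60.1369 45.8636  1.034 ]
```

Request:
{"method": "jog_arm", "body": {"deltas": [[[0,0,0.6],[0.03,0.023,0],0.06],[[0,0,0.6],[0.06,0.046,0],0.06],[[0,0,0.6],[0.06,0.046,0],0.06],[[0,0,0.6],[0.06,0.046,0],0.06]]}}

```text
t: 1.48
tool_pos: [0.5718, 0.0964, 0.2705]
tool_rot: [3.099, -0.514, -0.002]
contact_force: [-0.0, 0.4, -0.4]
opening: 0.0599
```

```bash
python3 - <<'E'
from h import *
o=ctrl.get_obs();im=get_image('wrist');cv2.imwrite('pics/w1.png',im[:,:,::-1]);print(o['tool_pos'],o['tool_rot'],o['dq'],o['contact_force'])
np.save('w1.npy',np.r_[o['tool_pos'],o['tool_rot']])
E
```

```text
[0.5718 0.0964 0.2705] [ 3.0991 -0.5143 -0.0025] [ 0.0468 -0.0239  0.0187  0.0113  0.0055  0.0045] [-0.011   0.4496 -0.3679]
```

View pics/w1.png

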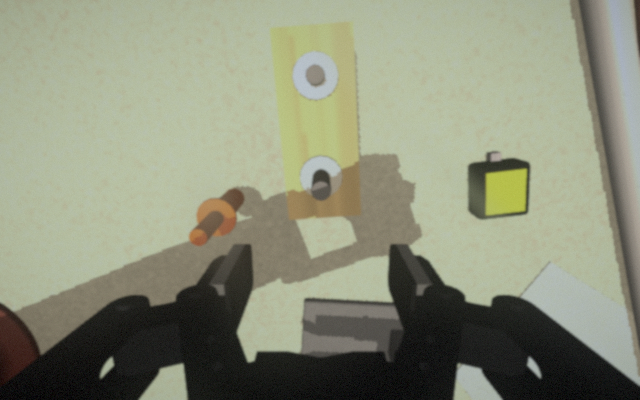

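```bash
python3 - <<'E'
from h import *
im=cv2.imread('pics/w1.png');w=np.load('w1.npy');o=dict(tool_pos=w[:3],tool_rot=w[3:]);C=cam('wrist',o)
cv2.imwrite('pics/w1c.png',cv2.resize(im[20:230,260:380],None,fx=2.8*1,fy=2.8,interpolation=cv2.INTER_CUBIC))
hsv=cv2.cvtColor(im,cv2.COLOR_BGR2HSV)
for nm,(a,b,c,d) in dict(full=(145,215,290,350),empty=(40,110,280,350)).items():
    h=hsv[a:b,c:d]; m=(((h[...,1]<50)&(h[...,2]>90))).astype(np.uint8)
    cs=max(cv2.findContours(m,0,cv2.CHAIN_APPROX_NONE)[0],key=cv2.contourArea)
    e=cv2.fitEllipse(cv2.convexHull(cs));u=(e[0][0]+c,e[0][1]+a);print(nm,u,e[1],onz(C,u,.104))
h=hsv[150:220,295:350];m=((h[...,2]<75)&(h[...,1]<90)).astype(np.uint8)
cs=max(cv2.findContours(m,0,cv2.CHAIN_APPROX_NONE)[0],key=cv2.contourArea);print(cv2.boundingRect(cs),cv2.contourArea(cs))
p=onz(C,(320.5,178),.104)
print(proj(C,[*p[:2],.156]),proj(C,[*p[:2],.104]))
E
```

```text
full (320.1531505584717, 176.1691074371338) (41.27043533325195, 42.842140197753906) [0.5724 0.1001 0.104 ]
empty (314.99419021606445, 75.0156135559082) (46.62484359741211, 49.240325927734375) [0.5968 0.185  0.104 ]
(19, 21, 15, 13) 106.0
[320.4667 192.0753] [320.5 178. ]
```

View pics/w1c.png

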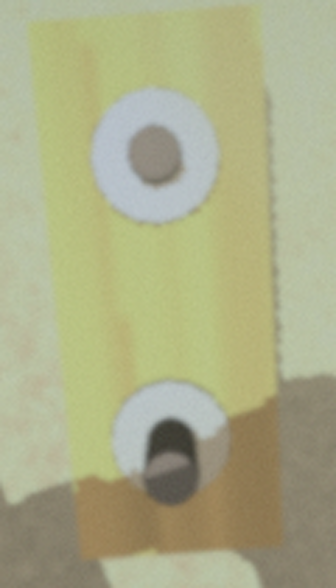

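```bash
python3 - <<'E'
from h import *
w=np.load('w1.npy');o=dict(tool_pos=w[:3],tool_rot=w[3:]);C=cam('wrist',o)
print(onz(C,(320.7,190.7),.156),onz(C,(321,177),.104))
goto([.573,.097,.122],-19)
E
```

```text
[0.5726 0.0993 0.156 ] [0.5728 0.0991 0.104 ]
t 1.5333 turn deg [0.0026 0.0797 0.2658] shift mm [  2.0413   0.0022 148.7082]
```

Request:
{"method": "jog_arm", "body": {"deltas": [[[0,0,0.3],[0.002,-0.001,0.03],0.05],[[0,0,0.3],[0.002,-0.001,0.065],0.05],[[0,0,0.3],[0.002,-0.001,0.1],0.05],[[0,0,0.3],[0.002,-0.001,0.13],0.05],[[0,0,0.3],[0.002,-0.001,0.15],0.05],[[0,0,0.3],[0.002,-0.001,0.151],0.05],[[0,0,0.3],[0.002,-0.001,0.151],0.05]], "squeeze": 30}}

```text
t: 2.12
tool_pos: [0.572, 0.0996, 0.1191]
tool_rot: [3.099, -0.514, -0.005]
contact_force: [0.0, -0.6, 0.5]
opening: 0.0499
```

```bash
python3 - <<'E'
from h import *
o=ctrl.get_obs();im=get_image('wrist');cv2.imwrite('pics/w2.png',im[:,:,::-1]);print(o['tool_pos'],o['tool_rot'],o['contact_force'])
E
```

```text
[0.572  0.0996 0.1191] [ 3.0988 -0.5143 -0.0048] [ 0.0047 -0.6262  0.4737]
```

View pics/w2.png

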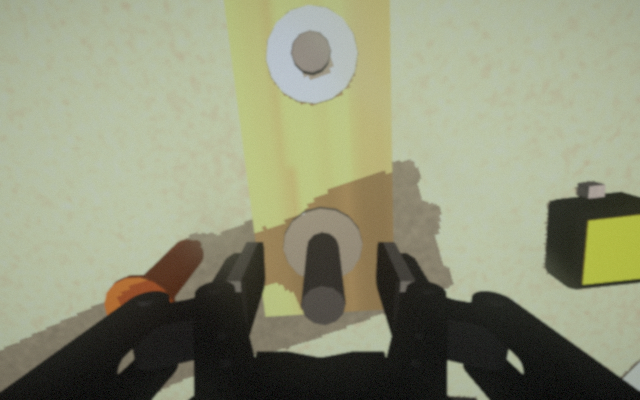

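The rod top is at (323,305), standing centred between the open fingers.

```bash
python3 - <<'E'
from h import *
o=ctrl.get_obs();C=cam('wrist',o)
for p in [(323,305),(323,303)]:
    P=onz(C,p,.156);print(P,1000*R.from_rotvec(o['tool_rot']).inv().apply(P-o['tool_pos']))
P=onz(C,(322.5,244.5),.104);print(P)
E
```

```text
[0.5736 0.0978 0.156 ] [  0.6251   1.5216 -34.8015]
[0.5739 0.0985 0.156 ] [  0.624    0.7025 -34.8012]
[0.5742 0.0989 0.104 ]
```

Request:
{"method": "jog_arm", "body": {"deltas": [[[0,0,0],[0.001,0,0],0.012],[[0,0,0],[0.001,0,0],0.01],[[0,0,0],[0.001,0,0],0.01],[[0,0,0],[0.001,0,0],0.01],[[0,0,0],[0.001,0,0],0.01],[[0,0,0],[0.001,0,0],0.01]], "squeeze": 40}}

```text
t: 2.67
tool_pos: [0.5758, 0.0982, 0.1226]
tool_rot: [-3.098, 0.517, -0.005]
contact_force: [-1.3, 1.2, 7.2]
opening: 0.0146
```

Request:
{"method": "jog_arm", "body": {"deltas": [[[0,0,0],[0.001,0,-0.004],0.01],[[0,0,0],[0.001,0,-0.01],0.01],[[0,0,0],[0.001,0,-0.02],0.01],[[0,0,0],[0.001,0,-0.02],0.01]]}}

```text
t: 3.0
tool_pos: [0.576, 0.0977, 0.1424]
tool_rot: [-3.098, 0.517, -0.002]
contact_force: [-1.2, -0.6, 0.3]
opening: 0.0149
```

```bash
python3 - <<'E'
from h import *
o=ctrl.get_obs();im=get_image('wrist');cv2.imwrite('pics/w3.png',im[:,:,::-1]);print(o['tool_pos'],o['tool_rot'],o['contact_force'])
E
```

```text
[0.576  0.0977 0.1424] [-3.0982  0.5174 -0.0022] [-1.1707 -0.5527  0.2676]
```

View pics/w3.png

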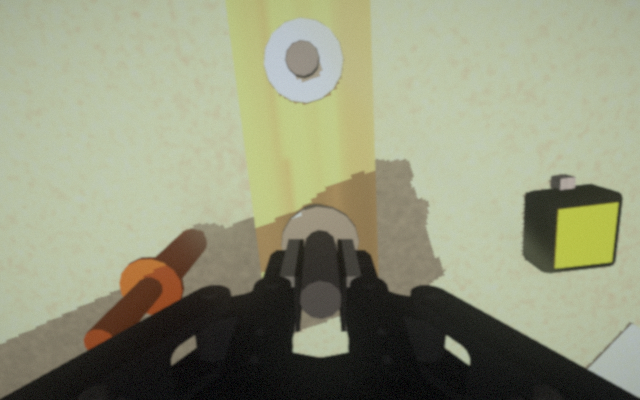

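```bash
python3 - <<'E'
from h import *
for f in('w2','w3'):
    im=cv2.imread(f'pics/{f}.png');cv2.imwrite(f'pics/{f}c.png',cv2.resize(im[190:335,265:380],None,fx=4,fy=4,interpolation=cv2.INTER_CUBIC))
a=np.hstack([cv2.imread('pics/w2c.png')[:, :400],cv2.imread('pics/w3c.png')[:, :400]]);a=cv2.convertScaleAbs(a,alpha=1.8);cv2.imwrite('pics/w23.png',a)
E
```

```text
(no output)
```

View pics/w23.png

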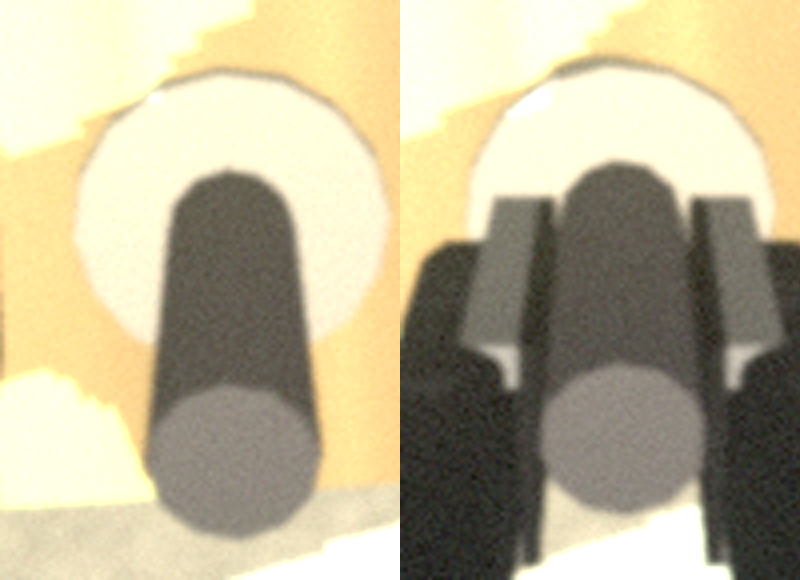

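```bash
python3 - <<'E'
from h import *
c=calibration('wrist');T=c['tool_from_camera'];C=(c['mtx'],T[:3,3],T[:3,:3])
for nm,rt,fl in(('w2',(323.5,305.5),(323,243.5)),('w3',(320.75,299.5),(320.3,242.5))):
    for z in (15,18,21,24):
        print(nm,z,1000*onz(C,rt,(z-52)/1000)[:2],1000*onz(C,fl,z/1000)[:2])
E
```

```text
w2 15 [0.7817 0.3021] [ 1.0229 -1.1877]
w2 18 [0.8136 2.2471] [1.0488 0.0902]
w2 21 [0.8454 4.1921] [1.0748 1.3681]
w2 24 [0.8773 6.1371] [1.1007 2.646 ]
w3 15 [-0.1903 -2.1001] [-0.3249 -1.7265]
w3 18 [-0.1859 -0.2229] [-0.3244 -0.4588]
w3 21 [-0.1815  1.6543] [-0.324   0.8089]
w3 24 [-0.1771  3.5315] [-0.3236  2.0766]
```

The picture shows the rod firmly between the pads: rod top at (321,300), flange at (320,243). The flange underside is about 24 mm below the TCP. I'll lift now and carry it to where the camera can see the dispenser.

Request:
{"method": "jog_arm", "body": {"deltas": [[[0,0,0],[0,0,-0.03],0.01],[[0,0,0],[0,0,-0.06],0.01],[[0,0,0],[0,0,-0.09],0.01],[[0,0,0],[0,0,-0.12],0.01],[[0,0,0],[0,0,-0.15],0.01],[[0,0,0],[0,0,-0.158],0.01]]}}

```text
t: 3.55
tool_pos: [0.5775, 0.0977, 0.3046]
tool_rot: [-3.097, 0.517, -0.015]
contact_force: [1.2, -0.1, -0.9]
opening: 0.0146
```

```bash
python3 -c "
from h import *
goto([.50,-.24,.30],-19)"
```

```text
t 3.55 turn deg [-0.1949 -0.5118  0.0479] shift mm [ 36.3105 344.6412   3.7566]
```

Request:
{"method": "jog_arm", "body": {"deltas": [[[0,-0.4,0],[0.003,0.025,0],0.01],[[0,-0.4,0],[0.006,0.06,0],0.01],[[0,-0.4,0],[0.01,0.1,0],0.01],[[0,-0.4,0],[0.014,0.14,0],0.01],[[0,-0.4,0],[0.018,0.18,0],0.01],[[0,-0.4,0],[0.022,0.22,0],0.01],[[0,-0.4,0],[0.026,0.26,0],0.01],[[0,-0.4,0],[0.03,0.3,0],0.01],[[0,-0.4,0],[0.034,0.33,0],0.01],[[0,-0.4,0],[0.036,0.345,0],0.01],[[0,-0.4,0],[0.036,0.345,0],0.01],[[0,-0.4,0],[0.036,0.345,0],0.01]]}}

```text
t: 4.55
tool_pos: [0.4969, -0.2406, 0.2967]
tool_rot: [-3.096, 0.52, 0.014]
contact_force: [0.1, 0.0, -1.5]
opening: 0.0149
```

```bash
python3 - <<'E'
from h import *
o=ctrl.get_obs();im=get_image('wrist');cv2.imwrite('pics/w4.png',im[:,:,::-1]);print(o['tool_pos'],o['tool_rot'],o['contact_force'],abs(o['dq']).max())
np.save('w4.npy',np.r_[o['tool_pos'],o['tool_rot']])
E
```

```text
[ 0.4969 -0.2406  0.2967] [-3.0957  0.5196  0.0137] [ 0.1405  0.0177 -1.5383] 0.03647856541382116
```

View pics/w4.png

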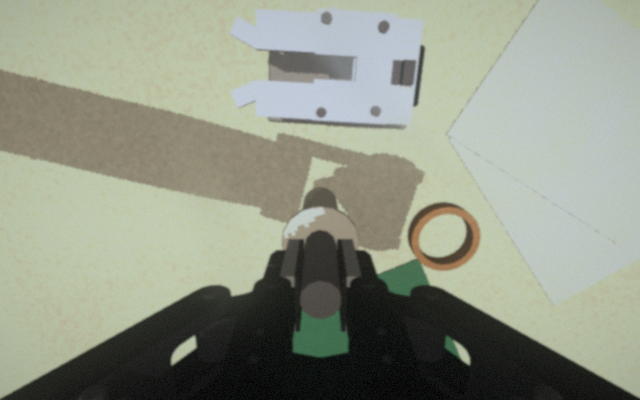

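The dispenser is fully visible, roughly (230-425, 10-128): mouth prongs at the left (235,30)/(237,97), slot end near (355,67). The syringe is upright in the fingers.

```bash
python3 - <<'E'
from h import *
im=cv2.imread('pics/w4.png')
a=cv2.resize(im[0:140,225:435],None,fx=3.8,fy=3.8,interpolation=cv2.INTER_CUBIC);cv2.imwrite('pics/w4c.png',a)
E
```

```text
(no output)
```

View pics/w4c.png

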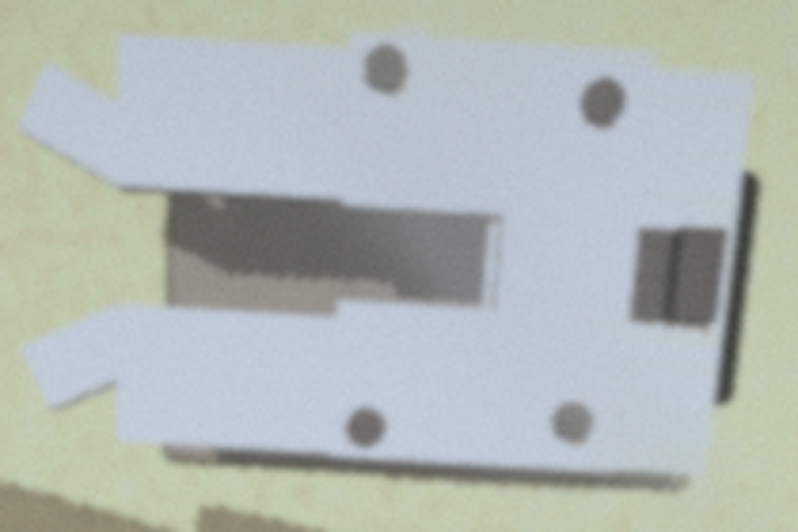

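```bash
python3 - <<'E'
from h import *
w=np.load('w4.npy');o=dict(tool_pos=w[:3],tool_rot=w[3:]);C=cam('wrist',o)
g=lambda x,y:(225+(x+.5)/3.8-.5,(y+.5)/3.8-.5)
print('cam',C[1])
P={}
for nm,p,z in [('sU',(118,186),.115),('sL',(118,304),.115),('sU2',(335,203),.115),('sL2',(335,315),.115),('pU1',(343,206),.128),('pL1',(340,300),.128),('pU2',(497,215),.128),('pL2',(495,308),.128),('mU',(22,128),.115),('mL',(22,350),.115),('shU0',(118,36),.115),('shL0',(118,440),.115),('plU0',(352,36),.128),('plL0',(330,455),.128),('base1',(165,455),.012)]:
    P[nm]=onz(C,g(*p),z);print(nm,P[nm])
n=lambda a,b:np.linalg.norm(P[a]-P[b])*1000
print('slot w',n('sU','sL'),'plate slot w',n('pU1','pL1'),'len',n('pU1','pU2'),'mouth',n('mU','mL'),'shelf w',n('shU0','shL0'),'plate w',n('plU0','plL0'))
for a,b in(('sU','sU2'),('sL','sL2'),('pU1','pU2'),('pL1','pL2')):
    d=P[b]-P[a];print(a,np.degrees(np.arctan2(d[1],d[0])))
m=lambda a,b:(P[a]+P[b])/2
A,B=m('sU','sL'),m('pU1','pL1');print(A,B,m('pU2','pL2'),m('mU','mL'))
E
```

```text
cam [ 0.5202 -0.1762  0.4401]
sU [ 0.479  -0.1123  0.115 ]
sL [ 0.4693 -0.1364  0.115 ]
sU2 [ 0.5254 -0.1323  0.115 ]
sL2 [ 0.5172 -0.1556  0.115 ]
pU1 [ 0.5267 -0.1353  0.128 ]
pL1 [ 0.5194 -0.1538  0.128 ]
pU2 [ 0.5585 -0.1483  0.128 ]
pL2 [ 0.5522 -0.167   0.128 ]
mU [ 0.4628 -0.0936  0.115 ]
mL [ 0.4436 -0.1385  0.115 ]
shU0 [ 0.4908 -0.0833  0.115 ]
shL0 [ 0.4575 -0.1655  0.115 ]
plU0 [ 0.5398 -0.1037  0.128 ]
plL0 [ 0.5058 -0.1854  0.128 ]
base1 [ 0.4503 -0.1715  0.012 ]
slot w 25.95139861649742 plate slot w 19.86713436666811 len 34.46364807707929 mouth 48.81500644623257 shelf w 88.73396668376442 plate w 88.5333885062975
sU -23.336678504586914
sL -21.890055806856225
pU1 -22.282786289251927
pL1 -21.937237106947595
[ 0.4742 -0.1244  0.115 ] [ 0.523  -0.1445  0.128 ] [ 0.5554 -0.1576  0.128 ] [ 0.4532 -0.1161  0.115 ]
```

```bash
cat >> h.py <<'E'
SEAT=np.array([.5435,-.1528]);YAW=-22.2
ux=np.array([np.cos(np.radians(YAW)),np.sin(np.radians(YAW))]);uy=np.array([-ux[1],ux[0]])
def rel(o=None):
    "TCP in seat axes, mm (z = flange underside est. above nominal), and force in seat axes"
    o=o or ctrl.get_obs();d=o['tool_pos'][:2]-SEAT;f=o['contact_force']
    print('t %.2f rel x %.1f y %.1f z %.1f'%(o['t'],1e3*d@ux,1e3*d@uy,1e3*(o['tool_pos'][2]-.139)),'F %.1f %.1f %.1f'%(f[:2]@ux,f[:2]@uy,f[2]),'tq',o['wrist_torque'],'tilt',R.from_rotvec(o['tool_rot']).as_matrix()[:,2])
E
python3 -c "
from h import *
p=SEAT-.130*ux+.0006*uy;print(p)
goto([*p,.297],YAW)"
```

```text
[ 0.4234 -0.1031]
t 4.6 turn deg [-0.0443  0.4946  3.2314] shift mm [-114.314  -105.2571    1.1128]
```

Request:
{"method": "jog_arm", "body": {"deltas": [[[0,0.5,1],[-0.02,-0.018,0],0.01],[[0,0.5,2],[-0.045,-0.041,0],0.01],[[0,0.5,3.2],[-0.07,-0.065,0],0.01],[[0,0.5,3.2],[-0.095,-0.087,0],0.01],[[0,0.5,3.2],[-0.114,-0.105,0],0.01],[[0,0.5,3.2],[-0.114,-0.105,0.02],0.01],[[0,0.5,3.2],[-0.114,-0.105,0.05],0.01],[[0,0.5,3.2],[-0.114,-0.105,0.08],0.01],[[0,0.5,3.2],[-0.114,-0.105,0.11],0.01],[[0,0.5,3.2],[-0.114,-0.105,0.13],0.01],[[0,0.5,3.2],[-0.114,-0.105,0.13],0.01],[[0,0.5,3.2],[-0.114,-0.105,0.13],0.01]]}}

```text
t: 5.6
tool_pos: [0.4222, -0.1023, 0.168]
tool_rot: [-3.083, 0.601, 0.001]
contact_force: [0.1, 0.4, -0.5]
opening: 0.0152
```

```bash
python3 - <<'E'
from h import *
o=ctrl.get_obs();im=get_image('wrist');cv2.imwrite('pics/w5.png',im[:,:,::-1]);rel(o);np.save('w5.npy',np.r_[o['tool_pos'],o['tool_rot']])
im=get_image('scene');cv2.imwrite('pics/s5.png',cv2.resize(im[110:280,200:360,::-1],None,fx=4,fy=3.5,interpolation=cv2.INTER_CUBIC))
rel();goto([*(SEAT-.130*ux+.0006*uy),.147],YAW)
E
```

```text
t 5.60 rel x -131.4 y 0.9 z 29.0 F -0.1 0.4 -0.5 tq [-0.0027 -0.0348 -0.0083] tilt [-0.0008  0.0005 -1.    ]
t 5.70 rel x -129.3 y 0.5 z 32.0 F -0.2 -0.0 -0.9 tq [-0.0053 -0.0205 -0.0076] tilt [ 0.0043 -0.0019 -1.    ]
t 5.7 turn deg [ 0.0059 -0.2708  0.1144] shift mm [-0.8231 -0.103  24.0103]
```

View pics/w5.png

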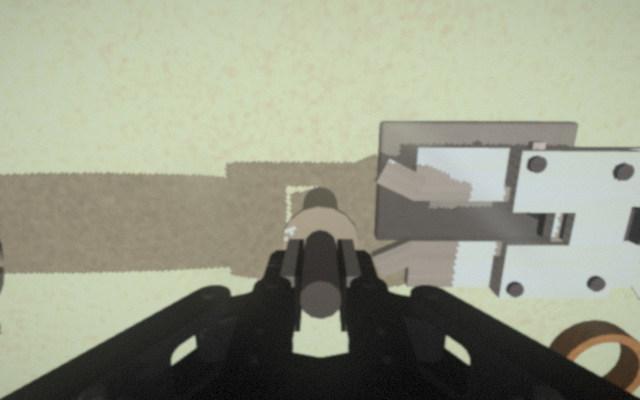

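View pics/s5.png

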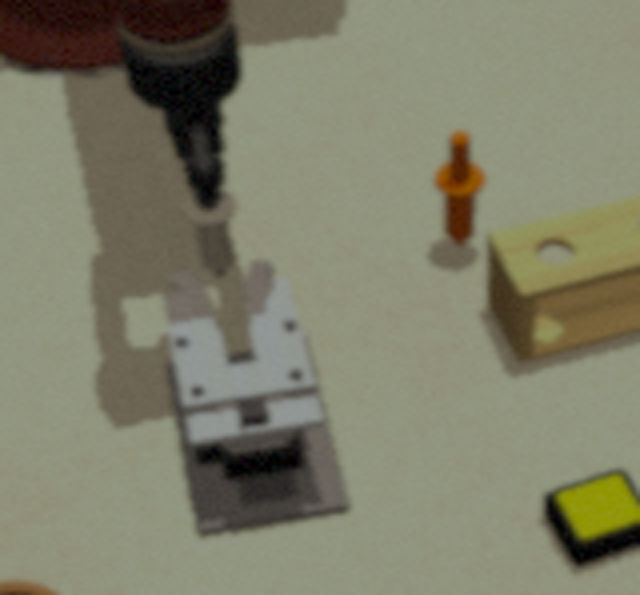

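Request:
{"method": "jog_arm", "body": {"deltas": [[[0,-0.3,0],[0,0,0.012],0.01],[[0,-0.3,0],[0,0,0.024],0.01],[[0,-0.3,0],[0,0,0.024],0.01],[[0,-0.3,0],[0,0,0.024],0.01],[[0,-0.3,0],[0,0,0.024],0.01]]}}

```text
t: 6.12
tool_pos: [0.4229, -0.1037, 0.145]
tool_rot: [-3.082, 0.604, 0.006]
contact_force: [-0.3, 0.7, -1.3]
opening: 0.015
```

```bash
python3 - <<'E'
from h import *
o=ctrl.get_obs();im=get_image('wrist');cv2.imwrite('pics/w6.png',im[:,:,::-1]);rel(o);np.save('w6.npy',np.r_[o['tool_pos'],o['tool_rot']])
cv2.imwrite('pics/w6c.png',cv2.convertScaleAbs(cv2.resize(im[100:330,265:530,::-1],None,fx=2.6*1.15,fy=2.6,interpolation=cv2.INTER_CUBIC),alpha=1.4))
rel()
E
```

```text
t 6.12 rel x -130.2 y -0.1 z 6.0 F -0.6 0.6 -1.3 tq [-0.0231  0.0212 -0.0456] tilt [-0.0036  0.0013 -1.    ]
t 6.17 rel x -130.0 y -0.1 z 6.4 F 0.4 -0.2 -1.1 tq [ 0.0067 -0.0006  0.0062] tilt [-0.0029  0.001  -1.    ]
```

View pics/w6.png

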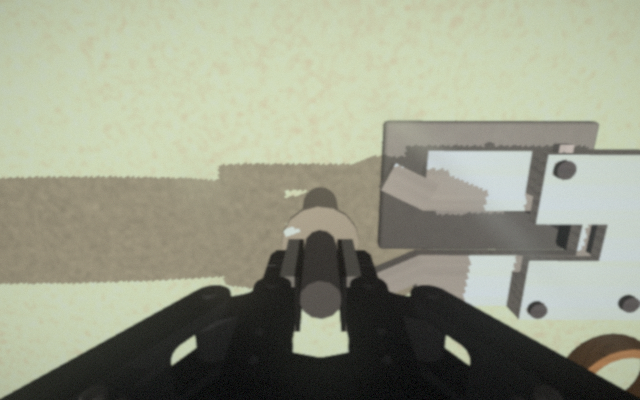

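```bash
python3 - <<'E'
from h import *
im=cv2.imread('pics/w6.png')
cv2.imwrite('pics/w6d.png',cv2.convertScaleAbs(cv2.resize(im[140:320,370:620],None,fx=3.2,fy=3.2,interpolation=cv2.INTER_CUBIC),alpha=1.3))
E
```

```text
(no output)
```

View pics/w6d.png

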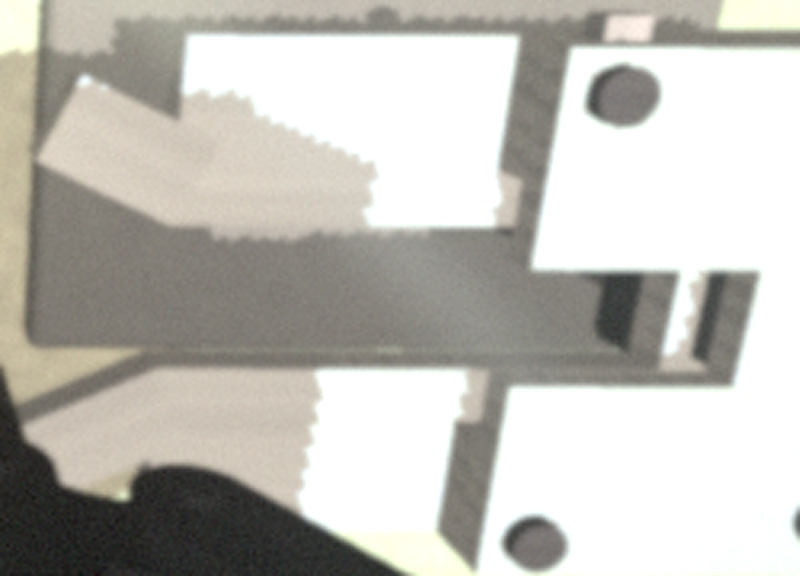

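```bash
python3 - <<'E'
from h import *
w=np.load('w6.npy');o=dict(tool_pos=w[:3],tool_rot=w[3:]);C=cam('wrist',o)
g=lambda x,y:(370+(x+.5)/3.2-.5,140+(y+.5)/3.2-.5)
def r(p,z):
    d=onz(C,g(*p),z)[:2]-SEAT;return np.array([d@ux,d@uy])*1e3
for z in(.110,.115,.12):
    print(z,[r(p,z) for p in[(165,227),(500,230),(150,367),(470,368)]])
for z in(.123,.128,.133):
    print(z,[r(p,z) for p in[(532,270),(760,271),(505,384),(733,385)]])
print('flange',[ (lambda d:(d@ux*1e3,d@uy*1e3))(onz(C,(320.3,242.5),w[2]-zz)[:2]-SEAT) for zz in(.018,.02,.022)])
E
```

```text
0.11 [array([-75.5368,  11.9679]), array([-18.3782,  11.4876]), array([-76.137 , -14.0374]), array([-19.5532, -14.1416])]
0.115 [array([-77.0665,  13.5529]), array([-21.5107,  13.086 ]), array([-77.6499, -11.7231]), array([-22.6528, -11.8244])]
0.12 [array([-78.5962,  15.138 ]), array([-24.6432,  14.6845]), array([-79.1627,  -9.4089]), array([-25.7523,  -9.5072])]
0.123 [array([-20.34  ,   8.9396]), array([16.0239,  8.8124]), array([-21.4191, -10.9752]), array([ 16.0562, -11.0939])]
0.128 [array([-23.6596,  10.7409]), array([11.6044, 10.6175]), array([-24.706 ,  -8.5715]), array([11.6358, -8.6867])]
0.133 [array([-26.9791,  12.5421]), array([ 7.185 , 12.4226]), array([-27.9929,  -6.1679]), array([ 7.2153, -6.2794])]
flange [(np.float64(-130.63428347762363), np.float64(0.3020112685106483)), (np.float64(-130.64108942639345), np.float64(-0.5434585097802026)), (np.float64(-130.64789537516322), np.float64(-1.3889282880710534))]
```

Request:
{"method": "jog_arm", "body": {"deltas": [[[0,0,0],[0.008,-0.0004,0],0.01],[[0,0,0],[0.016,-0.0004,0],0.01],[[0,0,0],[0.024,-0.0004,0],0.01],[[0,0,0],[0.032,-0.0004,0],0.01],[[0,0,0],[0.04,-0.0004,0],0.01],[[0,0,0],[0.04,-0.0004,0],0.01],[[0,0,0],[0.04,-0.0004,0],0.01]]}}

```text
t: 6.75
tool_pos: [0.4605, -0.1186, 0.1448]
tool_rot: [-3.082, 0.603, 0.007]
contact_force: [0.3, -0.4, -1.3]
opening: 0.0149
```

```bash
python3 - <<'E'
from h import *
rel()
o=ctrl.get_obs();im=get_image('wrist');cv2.imwrite('pics/w7.png',cv2.convertScaleAbs(cv2.resize(im[150:340,270:520,::-1],None,fx=3,fy=3,interpolation=cv2.INTER_CUBIC),alpha=1.4))
E
```

```text
t 6.75 rel x -89.8 y 0.3 z 5.8 F 0.4 -0.3 -1.3 tq [ 0.0333  0.0326 -0.0217] tilt [-0.004   0.0015 -1.    ]
```

View pics/w7.png

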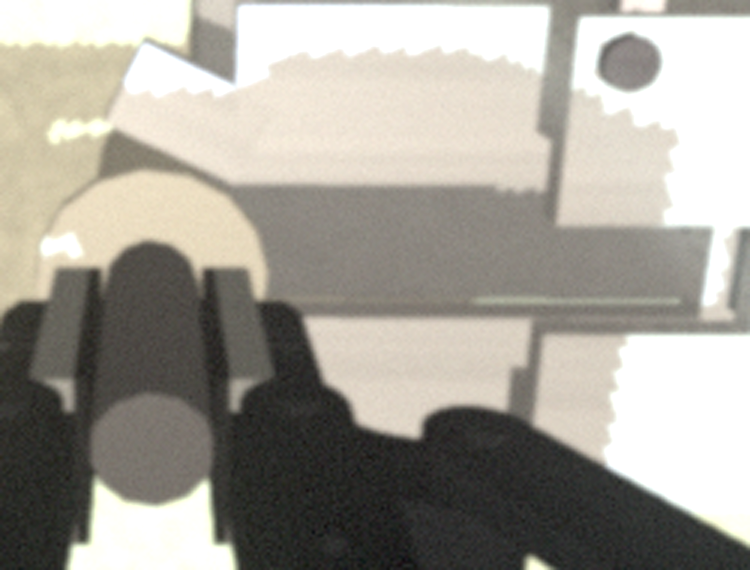

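Request:
{"method": "jog_arm", "body": {"deltas": [[[0,-0.2,0],[0.004,0,0],0.01],[[0,-0.2,0],[0.008,0,0],0.01],[[0,-0.2,0],[0.012,0,0],0.01],[[0,-0.2,0],[0.016,0,0],0.01],[[0,-0.2,0],[0.02,0,0],0.01],[[0,-0.2,0],[0.024,0,0],0.01],[[0,-0.2,0],[0.028,0,0],0.01],[[0,-0.2,0],[0.028,0,0],0.01],[[0,-0.2,0],[0.028,0,0],0.01]]}}

```text
t: 7.55
tool_pos: [0.4862, -0.129, 0.1448]
tool_rot: [-3.082, 0.603, 0.011]
contact_force: [0.1, 0.9, -0.5]
opening: 0.0147
```

```bash
python3 - <<'E'
from h import *
rel()
o=ctrl.get_obs();im=get_image('wrist');cv2.imwrite('pics/w8.png',cv2.convertScaleAbs(cv2.resize(im[150:340,270:520,::-1],None,fx=3,fy=3,interpolation=cv2.INTER_CUBIC),alpha=1.4))
rel()
E
```

```text
t 7.55 rel x -62.0 y 0.4 z 5.8 F -0.2 0.9 -0.5 tq [ 0.0114  0.0281 -0.0262] tilt [-0.0068  0.0026 -1.    ]
t 7.60 rel x -62.2 y 0.4 z 5.8 F 0.3 -0.3 -1.8 tq [ 0.0426 -0.0359  0.0569] tilt [-0.0069  0.0026 -1.    ]
```

View pics/w8.png

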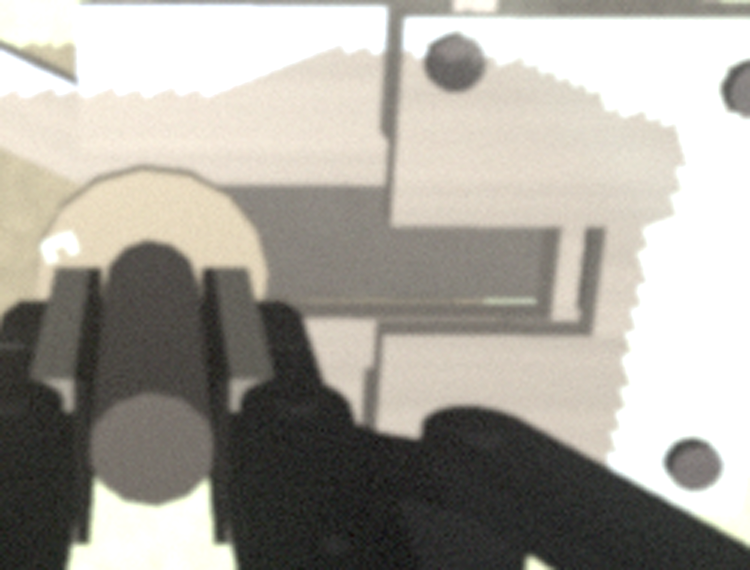

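Request:
{"method": "jog_arm", "body": {"deltas": [[[0,0.4,0],[0,0,0.001],0.01],[[0,0.4,0],[0,0,0.002],0.01],[[0,0.4,0],[0,0,0.002],0.01],[[0,0.4,0],[0,0,0.002],0.01]]}}

```text
t: 7.93
tool_pos: [0.4859, -0.1289, 0.1427]
tool_rot: [3.083, -0.604, -0.0]
contact_force: [-0.6, -0.3, -0.4]
opening: 0.0151
```

Request:
{"method": "jog_arm", "body": {"deltas": [[[0,0,0],[0,0,0.001],0.01],[[0,0,0],[0,0,0.001],0.01],[[0,0,0],[0,0,0.001],0.01]]}}

```text
t: 8.18
tool_pos: [0.486, -0.1289, 0.1418]
tool_rot: [3.083, -0.604, -0.0]
contact_force: [0.2, 0.5, -1.4]
opening: 0.0147
```

Request:
{"method": "jog_arm", "body": {"deltas": [[[0,0,0],[0,0,0.001],0.01],[[0,0,0],[0,0,0.001],0.01],[[0,0,0],[0,0,0.001],0.01]]}}

```text
t: 8.43
tool_pos: [0.486, -0.1289, 0.1408]
tool_rot: [3.083, -0.604, -0.0]
contact_force: [0.1, -0.1, -2.0]
opening: 0.0146
```

Request:
{"method": "jog_arm", "body": {"deltas": [[[0,0,0],[0,0,0.001],0.01],[[0,0,0],[0,0,0.001],0.01],[[0,0,0],[0,0,0.001],0.01]]}}

```text
t: 8.68
tool_pos: [0.486, -0.1289, 0.1397]
tool_rot: [3.083, -0.603, -0.0]
contact_force: [-0.8, -0.1, -1.1]
opening: 0.0145
```

Request:
{"method": "jog_arm", "body": {"deltas": [[[0,0,0],[0,0,0.001],0.01],[[0,0,0],[0,0,0.001],0.01],[[0,0,0],[0,0,0.001],0.01]]}}

```text
t: 8.93
tool_pos: [0.486, -0.129, 0.1388]
tool_rot: [3.083, -0.604, -0.0]
contact_force: [0.2, -0.4, -0.9]
opening: 0.0148
```

Request:
{"method": "jog_arm", "body": {"deltas": [[[0,0,0],[0,0,0.001],0.01],[[0,0,0],[0,0,0.001],0.01],[[0,0,0],[0,0,0.001],0.01]]}}

```text
t: 9.18
tool_pos: [0.486, -0.1289, 0.1378]
tool_rot: [3.083, -0.603, -0.0]
contact_force: [-0.0, -0.0, -0.8]
opening: 0.0148
```

Request:
{"method": "jog_arm", "body": {"deltas": [[[0,0,0],[0,0,0.001],0.01],[[0,0,0],[0,0,0.001],0.01],[[0,0,0],[0,0,0.001],0.01]]}}

```text
t: 9.43
tool_pos: [0.486, -0.1289, 0.1368]
tool_rot: [3.083, -0.603, -0.0]
contact_force: [1.0, -0.6, -0.7]
opening: 0.0146
```

Request:
{"method": "jog_arm", "body": {"deltas": [[[0,0,0],[0,0,0.001],0.01],[[0,0,0],[0,0,0.001],0.01],[[0,0,0],[0,0,0.001],0.01]]}}

```text
t: 9.68
tool_pos: [0.486, -0.1289, 0.1357]
tool_rot: [3.083, -0.603, -0.0]
contact_force: [-1.2, -1.0, -2.1]
opening: 0.0147
```

```bash
python3 - <<'E'
from h import *
rel()
o=ctrl.get_obs();im=get_image('wrist');cv2.imwrite('pics/w9.png',cv2.convertScaleAbs(cv2.resize(im[150:340,270:520,::-1],None,fx=3,fy=3,interpolation=cv2.INTER_CUBIC),alpha=1.4))
im=get_image('scene');cv2.imwrite('pics/s9.png',cv2.resize(im[130:270,210:330,::-1],None,fx=4,fy=4,interpolation=cv2.INTER_CUBIC))
E
```

```text
t 9.68 rel x -62.3 y 0.4 z -3.3 F -0.7 -1.4 -2.1 tq [0.0255 0.0063 0.0226] tilt [-0.0003 -0.0001 -1.    ]
```

View pics/w9.png

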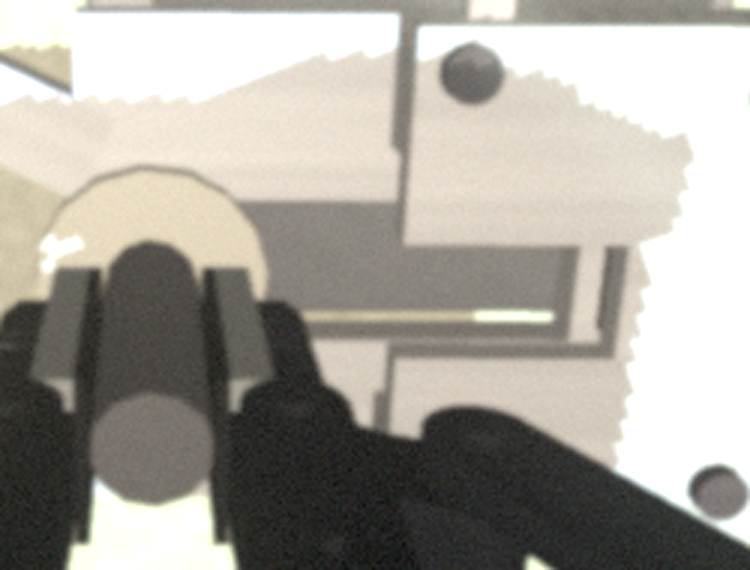

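View pics/s9.png

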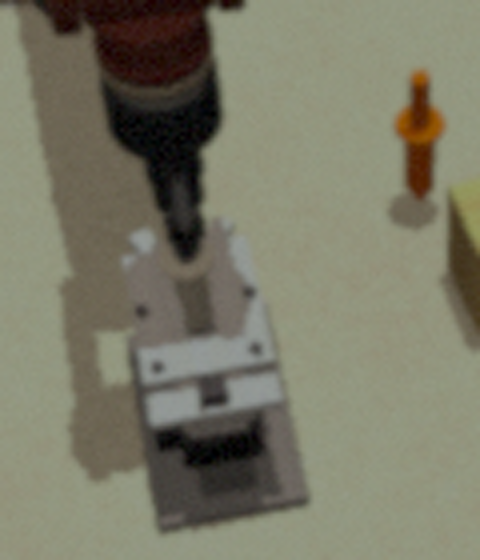

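```bash
python3 - <<'E'
from h import *
c=calibration('wrist');T=c['tool_from_camera'];C=(c['mtx'],T[:3,3],T[:3,:3])
for z in(.022,.024,.026,.028,.03,.032,.034):
    a=onz(C,(270+330/3,150+202/3),z);b=onz(C,(270+330/3,150+338/3),z)
    print(z,'w',1e3*(b-a)[1],'mid y',5e2*(a+b)[1], 'flange c y at z=.02',1e3*onz(C,(320.3,242.5),.02)[1])
E
```

```text
0.022 w 25.329650764587686 mid y 0.12323728196197634 flange c y at z=.02 0.40820487908427294
0.024 w 25.636095988905428 mid y 0.9547091623322984 flange c y at z=.02 0.40820487908427294
0.026 w 25.942541213223176 mid y 1.7861810427026308 flange c y at z=.02 0.40820487908427294
0.028 w 26.24898643754092 mid y 2.6176529230729493 flange c y at z=.02 0.40820487908427294
0.03 w 26.55543166185867 mid y 3.449124803443282 flange c y at z=.02 0.40820487908427294
0.032 w 26.861876886176404 mid y 4.280596683813608 flange c y at z=.02 0.40820487908427294
0.034 w 27.168322110494163 mid y 5.112068564183933 flange c y at z=.02 0.40820487908427294
```

Request:
{"method": "jog_arm", "body": {"deltas": [[[0,0,0],[0,0,0.001],0.01],[[0,0,0],[0,0,0.001],0.01],[[0,0,0],[0,0,0.001],0.01]]}}

```text
t: 10.03
tool_pos: [0.4862, -0.1291, 0.1351]
tool_rot: [3.083, -0.604, 0.001]
contact_force: [0.7, -0.3, -0.3]
opening: 0.0148
```

```bash
python3 -c "
from h import *
rel()"
```

```text
t 10.03 rel x -62.0 y 0.3 z -3.9 F 0.7 0.0 -0.3 tq [-0.0322 -0.0085  0.0127] tilt [ 0.0004 -0.0004 -1.    ]
```

Request:
{"method": "jog_arm", "body": {"deltas": [[[0,0,0],[0,0,0.001],0.01],[[0,0,0],[0,0,0.001],0.01],[[0,0,0],[0,0,0.001],0.01]]}}

```text
t: 10.28
tool_pos: [0.4863, -0.1291, 0.1351]
tool_rot: [3.083, -0.603, 0.001]
contact_force: [-3.0, 0.7, 5.7]
opening: 0.015
```

```bash
python3 -c "
from h import *
rel()"
```

```text
t 10.28 rel x -61.9 y 0.3 z -3.9 F -3.1 -0.5 5.7 tq [ 0.1314  0.5176 -0.0104] tilt [ 0.0003 -0.0005 -1.    ]
```

Request:
{"method": "jog_arm", "body": {"deltas": [[[0,0,0],[0,0.0003,-0.0014],0.01],[[0,0,0],[0,0.0003,-0.0028],0.01],[[0,0,0],[0,0.0003,-0.0028],0.01],[[0,0,0],[0,0.0003,-0.0028],0.01]]}}

```text
t: 10.62
tool_pos: [0.4858, -0.1292, 0.1363]
tool_rot: [3.083, -0.604, -0.001]
contact_force: [-0.5, 0.2, -0.6]
opening: 0.0147
```

```bash
python3 -c "
from h import *
rel()"
```

```text
t 10.62 rel x -62.4 y 0.1 z -2.7 F -0.5 0.0 -0.6 tq [-0.0283  0.0364  0.02  ] tilt [-0.0004  0.0001 -1.    ]
```

Request:
{"method": "jog_arm", "body": {"deltas": [[[0,0,0],[0.004,0,-0.0002],0.01],[[0,0,0],[0.008,0,-0.0002],0.01],[[0,0,0],[0.012,0,-0.0002],0.01],[[0,0,0],[0.015,0,-0.0002],0.01],[[0,0,0],[0.015,0,-0.0002],0.01],[[0,0,0],[0.015,0,-0.0002],0.01]]}}

```text
t: 11.12
tool_pos: [0.5, -0.135, 0.1368]
tool_rot: [3.083, -0.604, -0.0]
contact_force: [0.1, -0.2, -0.2]
opening: 0.015
```

```bash
python3 -c "
from h import *
rel()"
```

```text
t 11.12 rel x -47.0 y 0.1 z -2.2 F 0.1 -0.2 -0.2 tq [-0.0413  0.003   0.0248] tilt [-0.0003 -0.     -1.    ]
```

Request:
{"method": "jog_arm", "body": {"deltas": [[[0,0,0],[0.0015,0,0],0.01],[[0,0,0],[0.003,0,0],0.01],[[0,0,0],[0.0045,0,0],0.01],[[0,0,0],[0.006,0,0],0.01],[[0,0,0],[0.006,0,0],0.01]]}}

```text
t: 11.53
tool_pos: [0.5056, -0.1373, 0.1369]
tool_rot: [3.083, -0.604, 0.0]
contact_force: [0.3, 0.3, -0.7]
opening: 0.015
```

```bash
python3 -c "
from h import *
rel()"
```

```text
t 11.53 rel x -41.0 y 0.1 z -2.1 F 0.1 0.4 -0.7 tq [-0.046   0.0016  0.0092] tilt [ 0.0001 -0.0002 -1.    ]
```

Request:
{"method": "jog_arm", "body": {"deltas": [[[0,0,0],[0.001,0,0.0003],0.01],[[0,0,0],[0.002,0,0.0003],0.01],[[0,0,0],[0.003,0,0.0003],0.01],[[0,0,0],[0.003,0,0.0003],0.01]]}}

```text
t: 11.87
tool_pos: [0.5083, -0.1384, 0.1366]
tool_rot: [3.083, -0.604, 0.0]
contact_force: [-0.8, 0.1, -0.4]
opening: 0.015
```

Request:
{"method": "jog_arm", "body": {"deltas": [[[0,0,0],[0.001,0,0],0.01],[[0,0,0],[0.002,0,0],0.01],[[0,0,0],[0.003,0,0],0.01],[[0,0,0],[0.003,0,0],0.01]]}}

```text
t: 12.2
tool_pos: [0.5111, -0.1395, 0.1366]
tool_rot: [3.083, -0.604, 0.0]
contact_force: [-0.9, 0.5, -0.8]
opening: 0.0145
```

Request:
{"method": "jog_arm", "body": {"deltas": [[[0,0,0],[0.001,0,0],0.01],[[0,0,0],[0.002,0,0],0.01],[[0,0,0],[0.003,0,0],0.01],[[0,0,0],[0.003,0,0],0.01]]}}

```text
t: 12.53
tool_pos: [0.5139, -0.1406, 0.1366]
tool_rot: [3.083, -0.604, 0.0]
contact_force: [0.2, 0.6, -0.7]
opening: 0.0149
```

```bash
python3 -c "
from h import *
rel()"
```

```text
t 12.53 rel x -32.0 y 0.1 z -2.4 F -0.1 0.6 -0.7 tq [-0.0379 -0.0407  0.0214] tilt [ 0.     -0.0002 -1.    ]
```

Request:
{"method": "jog_arm", "body": {"deltas": [[[0,0,0],[0.001,0,0],0.01],[[0,0,0],[0.002,0,0],0.01],[[0,0,0],[0.003,0,0],0.01],[[0,0,0],[0.003,0,0],0.01]]}}

```text
t: 12.87
tool_pos: [0.5167, -0.1418, 0.1366]
tool_rot: [3.083, -0.604, 0.0]
contact_force: [1.2, 0.3, -1.4]
opening: 0.0148
```

Request:
{"method": "jog_arm", "body": {"deltas": [[[0,0,0],[0.001,0,0],0.01],[[0,0,0],[0.002,0,0],0.01],[[0,0,0],[0.003,0,0],0.01],[[0,0,0],[0.003,0,0],0.01]]}}

```text
t: 13.2
tool_pos: [0.5195, -0.1429, 0.1366]
tool_rot: [3.083, -0.604, 0.0]
contact_force: [0.0, -0.1, -1.2]
opening: 0.0149
```

Request:
{"method": "jog_arm", "body": {"deltas": [[[0,0,0],[0.001,0,0],0.01],[[0,0,0],[0.002,0,0],0.01],[[0,0,0],[0.002,0,0],0.01]]}}

```text
t: 13.45
tool_pos: [0.5213, -0.1436, 0.1366]
tool_rot: [3.083, -0.604, 0.0]
contact_force: [0.3, 0.3, -1.0]
opening: 0.015
```

```bash
python3 -c "
from h import *
rel()"
```

```text
t 13.45 rel x -24.0 y 0.1 z -2.4 F 0.2 0.4 -1.0 tq [0.0367 0.0601 0.0289] tilt [ 0.0001 -0.0002 -1.    ]
```

Request:
{"method": "jog_arm", "body": {"deltas": [[[0,0,0],[0.001,0,0],0.01],[[0,0,0],[0.002,0,0],0.01],[[0,0,0],[0.002,0,0],0.01]]}}

```text
t: 13.7
tool_pos: [0.5232, -0.1444, 0.1366]
tool_rot: [3.083, -0.603, 0.0]
contact_force: [0.1, 0.3, -0.6]
opening: 0.0146
```

Request:
{"method": "jog_arm", "body": {"deltas": [[[0,0,0],[0.001,0,0],0.01],[[0,0,0],[0.001,0,0],0.01]]}}

```text
t: 13.87
tool_pos: [0.5238, -0.1448, 0.1365]
tool_rot: [3.083, -0.603, -0.001]
contact_force: [-0.0, -0.5, -2.1]
opening: 0.0148
```

Request:
{"method": "jog_arm", "body": {"deltas": [[[0,0,0],[0.001,0,0],0.01],[[0,0,0],[0.001,0,0],0.01]]}}

```text
t: 14.03
tool_pos: [0.5243, -0.1453, 0.1363]
tool_rot: [3.082, -0.603, -0.002]
contact_force: [-2.9, -1.8, -0.7]
opening: 0.015
```

```bash
python3 -c "
from h import *
rel()"
```

```text
t 14.03 rel x -20.6 y -0.3 z -2.7 F -2.1 -2.7 -0.7 tq [-0.1583  0.4724  0.058 ] tilt [-0.0016 -0.0004 -1.    ]
```

Request:
{"method": "jog_arm", "body": {"deltas": [[[0,0,0],[0.001,0,0],0.01],[[0,0,0],[0.001,0,0],0.01]]}}

```text
t: 14.2
tool_pos: [0.525, -0.1457, 0.1361]
tool_rot: [3.082, -0.603, -0.003]
contact_force: [-3.9, -1.5, -0.1]
opening: 0.0149
```

```bash
python3 -c "
from h import *
rel()"
```

```text
t 14.20 rel x -19.8 y -0.4 z -2.9 F -3.1 -2.9 -0.1 tq [-0.3157  0.783   0.0062] tilt [-0.0023 -0.0005 -1.    ]
```

Request:
{"method": "jog_arm", "body": {"deltas": [[[0,0,0],[0.001,0,0],0.01],[[0,0,0],[0.001,0,0],0.01]]}}

```text
t: 14.37
tool_pos: [0.5259, -0.146, 0.136]
tool_rot: [3.082, -0.603, -0.003]
contact_force: [-4.5, -2.4, -1.6]
opening: 0.0151
```

```bash
python3 -c "
from h import *
rel()"
```

```text
t 14.37 rel x -18.8 y -0.4 z -3.0 F -3.3 -3.9 -1.6 tq [-0.3905  0.8503  0.038 ] tilt [-0.0023 -0.0003 -1.    ]
```

Request:
{"method": "jog_arm", "body": {"deltas": [[[0,0,0],[0.001,0.0002,-0.0003],0.01],[[0,0,0],[0.001,0.0002,-0.0003],0.01]]}}

```text
t: 14.53
tool_pos: [0.5267, -0.1464, 0.1362]
tool_rot: [3.083, -0.604, -0.004]
contact_force: [-4.3, -1.8, -2.7]
opening: 0.0147
```

```bash
python3 -c "
from h import *
rel()"
```

```text
t 14.53 rel x -18.0 y -0.4 z -2.8 F -3.3 -3.3 -2.7 tq [-0.2717  0.9337  0.0354] tilt [-0.0025  0.0002 -1.    ]
```

Request:
{"method": "jog_arm", "body": {"deltas": [[[0,0,0],[0.001,0,0],0.01],[[0,0,0],[0.001,0,0],0.01]]}}

```text
t: 14.7
tool_pos: [0.5279, -0.1468, 0.1362]
tool_rot: [3.083, -0.604, -0.003]
contact_force: [-4.2, -2.0, -3.0]
opening: 0.0146
```

```bash
python3 -c "
from h import *
rel()"
```

```text
t 14.70 rel x -16.7 y -0.4 z -2.8 F -3.2 -3.5 -3.0 tq [-0.3352  0.8143 -0.0037] tilt [-0.0018 -0.0001 -1.    ]
```

Request:
{"method": "jog_arm", "body": {"deltas": [[[0,0,0],[0.001,0,0],0.01],[[0,0,0],[0.001,0,0],0.01]]}}

```text
t: 14.87
tool_pos: [0.529, -0.1472, 0.1364]
tool_rot: [3.083, -0.603, -0.002]
contact_force: [-4.4, -2.1, -3.0]
opening: 0.015
```

```bash
python3 -c "
from h import *
rel()"
```

```text
t 14.87 rel x -15.5 y -0.3 z -2.6 F -3.3 -3.6 -3.0 tq [-0.3882  0.8193  0.028 ] tilt [-0.0012 -0.0003 -1.    ]
```

Request:
{"method": "jog_arm", "body": {"deltas": [[[0,0,0],[0.001,0,0.0003],0.01],[[0,0,0],[0.001,0,0.0003],0.01]]}}

```text
t: 15.03
tool_pos: [0.5302, -0.1478, 0.1363]
tool_rot: [3.082, -0.604, -0.0]
contact_force: [-3.9, -2.1, -2.7]
opening: 0.0148
```

```bash
python3 -c "
from h import *
rel()"
```

```text
t 15.03 rel x -14.2 y -0.4 z -2.7 F -2.8 -3.4 -2.7 tq [-0.4996  0.7534  0.027 ] tilt [-0.0004 -0.0006 -1.    ]
```

Request:
{"method": "jog_arm", "body": {"deltas": [[[0,0,0],[0.001,0,0],0.01],[[0,0,0],[0.001,0,0],0.01]]}}

```text
t: 15.2
tool_pos: [0.5313, -0.1481, 0.1365]
tool_rot: [3.082, -0.603, 0.0]
contact_force: [-3.8, -3.3, -2.6]
opening: 0.0147
```

```bash
python3 -c "
from h import *
rel()"
```

```text
t 15.20 rel x -13.1 y -0.3 z -2.5 F -2.2 -4.5 -2.6 tq [-0.5225  0.8017  0.0434] tilt [-0.0001 -0.0007 -1.    ]
```

Request:
{"method": "jog_arm", "body": {"deltas": [[[0,0,0],[0.001,0,0],0.01],[[0,0,0],[0.001,0,0],0.01]]}}

```text
t: 15.37
tool_pos: [0.5323, -0.1486, 0.1366]
tool_rot: [3.082, -0.603, 0.001]
contact_force: [-3.5, -2.3, -3.9]
opening: 0.0145
```

```bash
python3 -c "
from h import *
rel()"
```

```text
t 15.37 rel x -12.0 y -0.3 z -2.4 F -2.4 -3.4 -3.9 tq [-0.6017  0.6745  0.0115] tilt [ 0.0002 -0.0008 -1.    ]
```

Request:
{"method": "jog_arm", "body": {"deltas": [[[0,0,0],[0.001,0,0.0004],0.01],[[0,0,0],[0.001,0,0.0004],0.01]]}}

```text
t: 15.53
tool_pos: [0.5336, -0.1491, 0.1364]
tool_rot: [3.082, -0.604, 0.002]
contact_force: [-3.4, -3.2, -1.9]
opening: 0.0147
```

```bash
python3 -c "
from h import *
rel()"
```

```text
t 15.53 rel x -10.6 y -0.3 z -2.6 F -1.9 -4.3 -1.9 tq [-0.6732  0.5494  0.0118] tilt [ 0.0012 -0.001  -1.    ]
```

Request:
{"method": "jog_arm", "body": {"deltas": [[[0,0,0],[0.001,0,0.0001],0.01],[[0,0,0],[0.001,0,0.0001],0.01]]}}

```text
t: 15.7
tool_pos: [0.5345, -0.1494, 0.1363]
tool_rot: [3.082, -0.603, 0.002]
contact_force: [-2.6, -4.0, -2.1]
opening: 0.0148
```

```bash
python3 -c "
from h import *
rel()"
```

```text
t 15.70 rel x -9.7 y -0.3 z -2.7 F -0.9 -4.7 -2.1 tq [-0.693   0.5333 -0.0559] tilt [ 0.001  -0.0009 -1.    ]
```

Request:
{"method": "jog_arm", "body": {"deltas": [[[0,0,0],[0.001,0,0.0001],0.01],[[0,0,0],[0.001,0,0.0001],0.01]]}}

```text
t: 15.87
tool_pos: [0.5354, -0.1498, 0.1363]
tool_rot: [3.082, -0.603, 0.002]
contact_force: [-1.6, -4.4, -1.5]
opening: 0.015
```

```bash
python3 -c "
from h import *
rel()"
```

```text
t 15.87 rel x -8.7 y -0.3 z -2.7 F 0.1 -4.7 -1.5 tq [-0.7759  0.5022 -0.0133] tilt [ 0.001 -0.001 -1.   ]
```

Request:
{"method": "jog_arm", "body": {"deltas": [[[0,0,0],[0.001,0.0003,0],0.01],[[0,0,0],[0.002,0.0003,0],0.01],[[0,0,0],[0.002,0.0003,0],0.01]]}}

```text
t: 16.12
tool_pos: [0.5372, -0.1506, 0.1361]
tool_rot: [3.083, -0.604, 0.002]
contact_force: [-1.7, -3.0, -2.5]
opening: 0.0149
```

```bash
python3 -c "
from h import *
rel()"
```

```text
t 16.12 rel x -6.7 y -0.3 z -2.9 F -0.4 -3.4 -2.5 tq [-0.6373  0.4353  0.0346] tilt [ 0.0011 -0.0004 -1.    ]
```

Request:
{"method": "jog_arm", "body": {"deltas": [[[0,0,0],[0.001,0.0001,0],0.01],[[0,0,0],[0.002,0.0001,0],0.01],[[0,0,0],[0.002,0.0001,0],0.01]]}}

```text
t: 16.37
tool_pos: [0.539, -0.1514, 0.1361]
tool_rot: [3.083, -0.604, 0.002]
contact_force: [-1.9, -3.6, -2.0]
opening: 0.0151
```

```bash
python3 -c "
from h import *
rel()"
```

```text
t 16.37 rel x -4.7 y -0.4 z -2.9 F -0.4 -4.0 -2.0 tq [-0.6096  0.3748  0.0098] tilt [ 0.001  -0.0003 -1.    ]
```

Request:
{"method": "jog_arm", "body": {"deltas": [[[0,0,0],[0.001,0.0002,0],0.01],[[0,0,0],[0.001,0.0002,0],0.01]]}}

```text
t: 16.53
tool_pos: [0.5397, -0.1518, 0.136]
tool_rot: [-3.083, 0.604, -0.001]
contact_force: [-1.7, -2.9, -2.0]
opening: 0.0147
```

```bash
python3 -c "
from h import *
rel()"
```

```text
t 16.53 rel x -3.9 y -0.5 z -3.0 F -0.5 -3.3 -2.0 tq [-0.4805  0.3233 -0.0458] tilt [ 0.0007  0.     -1.    ]
```

Request:
{"method": "jog_arm", "body": {"deltas": [[[0,0,0],[0.001,0,0],0.01],[[0,0,0],[0.001,0,0],0.01]]}}

```text
t: 16.7
tool_pos: [0.5406, -0.1522, 0.136]
tool_rot: [-3.083, 0.604, -0.001]
contact_force: [-1.0, -2.1, -1.5]
opening: 0.0151
```

```bash
python3 -c "
from h import *
rel()"
```

```text
t 16.70 rel x -3.0 y -0.5 z -3.0 F -0.1 -2.3 -1.5 tq [-0.4356  0.3126 -0.0031] tilt [ 0.0005  0.     -1.    ]
```

Request:
{"method": "jog_arm", "body": {"deltas": [[[0,0,0],[0.001,0,0],0.01],[[0,0,0],[0.001,0,0],0.01]]}}

```text
t: 16.87
tool_pos: [0.5415, -0.1525, 0.136]
tool_rot: [-3.083, 0.604, -0.001]
contact_force: [-1.8, -1.6, -1.5]
opening: 0.015
```

```bash
python3 -c "
from h import *
rel()"
```

```text
t 16.87 rel x -2.0 y -0.5 z -3.0 F -1.1 -2.2 -1.5 tq [-0.3791  0.2704  0.0198] tilt [ 0.0004  0.     -1.    ]
```

Request:
{"method": "jog_arm", "body": {"deltas": [[[0,0,0],[0.001,0,0],0.01],[[0,0,0],[0.001,0,0],0.01]]}}

```text
t: 17.03
tool_pos: [0.5424, -0.1529, 0.136]
tool_rot: [-3.083, 0.604, -0.001]
contact_force: [-1.6, -1.6, -1.1]
opening: 0.0146
```

```bash
python3 -c "
from h import *
rel()"
```

```text
t 17.03 rel x -1.0 y -0.6 z -3.0 F -0.9 -2.1 -1.1 tq [-0.3415  0.2317  0.0043] tilt [ 0.0004 -0.     -1.    ]
```

Request:
{"method": "jog_arm", "body": {"deltas": [[[0,0,0],[0.001,0,0],0.01],[[0,0,0],[0.001,0,0],0.01]]}}

```text
t: 17.2
tool_pos: [0.5433, -0.1533, 0.136]
tool_rot: [-3.083, 0.604, -0.001]
contact_force: [-1.2, -1.8, -2.1]
opening: 0.0151
```

```bash
python3 -c "
from h import *
rel()"
```

```text
t 17.20 rel x 0.1 y -0.6 z -3.0 F -0.5 -2.1 -2.1 tq [-0.2606  0.3012 -0.0609] tilt [ 0.0005 -0.0001 -1.    ]
```

Request:
{"method": "jog_arm", "body": {"deltas": [[[0,0,0],[0.001,0,0],0.01],[[0,0,0],[0.001,0,0],0.01]]}}

```text
t: 17.37
tool_pos: [0.5436, -0.1534, 0.136]
tool_rot: [-3.083, 0.603, 0.003]
contact_force: [-5.1, -0.0, -0.3]
opening: 0.015
```

```bash
python3 -c "
from h import *
rel()"
```

```text
t 17.37 rel x 0.3 y -0.6 z -3.0 F -4.7 -1.9 -0.3 tq [-0.045   0.8064  0.0096] tilt [-0.0016  0.0007 -1.    ]
```

Request:
{"method": "jog_arm", "body": {"deltas": [[[0,0,0],[0.0008,0,0],0.01],[[0,0,0],[0.0008,0,0],0.01]]}}

```text
t: 17.53
tool_pos: [0.5438, -0.1535, 0.1359]
tool_rot: [-3.082, 0.603, 0.005]
contact_force: [-7.5, 0.7, 2.1]
opening: 0.0146
```

```bash
python3 -c "
from h import *
rel()"
```

```text
t 17.53 rel x 0.5 y -0.6 z -3.1 F -7.2 -2.2 2.1 tq [0.0585 1.3391 0.0545] tilt [-0.0032  0.0013 -1.    ]
```

Request:
{"method": "jog_arm", "body": {"deltas": [[[0,0,0],[0.0003,0,0.0005],0.01],[[0,0,0],[0.0003,0,0.0005],0.01],[[0,0,0],[0.0003,0,0.0005],0.01]]}}

```text
t: 17.78
tool_pos: [0.5439, -0.1536, 0.1357]
tool_rot: [-3.082, 0.603, 0.006]
contact_force: [-8.0, 1.0, 3.1]
opening: 0.0147
```

```bash
python3 -c "
from h import *
rel()
im=get_image('wrist');cv2.imwrite('pics/w10.png',cv2.convertScaleAbs(cv2.resize(im[130:350,230:500,::-1],None,fx=2.9,fy=2.7,interpolation=cv2.INTER_CUBIC),alpha=1.5))
rel()"
```

```text
t 17.78 rel x 0.6 y -0.6 z -3.3 F -7.8 -2.1 3.1 tq [0.1969 1.5485 0.0325] tilt [-0.0036  0.0014 -1.    ]
t 17.83 rel x 0.6 y -0.6 z -3.3 F -7.8 -2.5 4.1 tq [0.1861 1.5496 0.0356] tilt [-0.0036  0.0013 -1.    ]
```

View pics/w10.png

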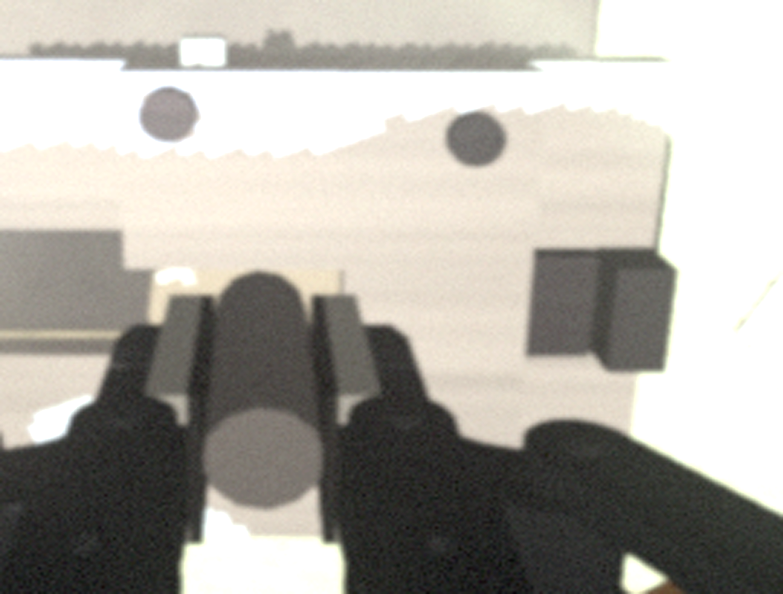

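The wrist view shows the flange under the retaining plate and the rod deep in the plate slot. The flange is visible at (160-340,280), and the column stub at (600,310) leaves room for a small opening. The stop is hard at x = +0.3, which matches the vision estimate of home. Releasing with a small opening.

Request:
{"method": "jog_arm", "body": {"deltas": [[[0,0,0],[0,0,0],0.018],[[0,0,0],[0,0,0],0.022],[[0,0,0],[0,0,0],0.026],[[0,0,0],[0,0,0],0.026],[[0,0,0],[0,0,0],0.026]]}}

```text
t: 18.25
tool_pos: [0.5455, -0.1541, 0.1358]
tool_rot: [3.083, -0.603, 0.002]
contact_force: [1.1, -0.5, 0.1]
opening: 0.026
```

```bash
python3 -c "
from h import *
rel()
o=ctrl.get_obs();np.save('w11.npy',np.r_[o['tool_pos'],o['tool_rot']]);im=get_image('wrist');cv2.imwrite('pics/w11f.png',im[:,:,::-1]);cv2.imwrite('pics/w11.png',cv2.convertScaleAbs(cv2.resize(im[130:350,230:500,::-1],None,fx=2.9,fy=2.7,interpolation=cv2.INTER_CUBIC),alpha=1.5))
rel()"
```

```text
t 18.25 rel x 2.4 y -0.5 z -3.2 F 1.2 -0.0 0.1 tq [-0.0017  0.0436  0.0148] tilt [ 0.0012 -0.0003 -1.    ]
t 18.30 rel x 2.3 y -0.5 z -3.3 F 0.4 0.2 -0.7 tq [-0.0038 -0.0438 -0.0175] tilt [ 0.0009 -0.0003 -1.    ]
```

View pics/w11.png

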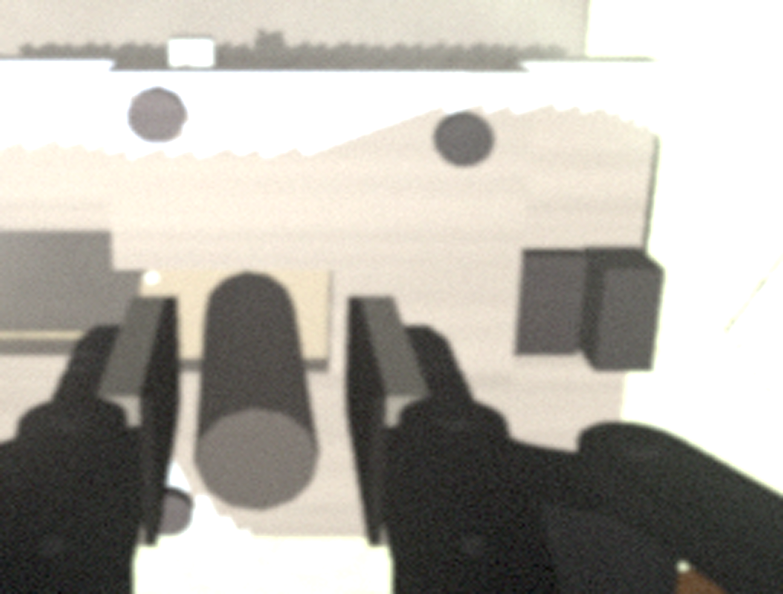

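```bash
python3 - <<'E'
from h import *
w=np.load('w11.npy');o=dict(tool_pos=w[:3],tool_rot=w[3:]);C=cam('wrist',o)
def r(X,Y,z):
    d=onz(C,(230+(X+.5)/2.9-.5,130+(Y+.5)/2.7-.5),z)[:2]-SEAT;return np.array([d@ux,d@uy])*1e3
for dz in(-.006,-.004,-.002,0):
    print(dz,'rodtop',r(257,459,.171+dz),'platefront',r(111,262,.128+dz),'slotend',r(329,268,.128+dz),r(327,370,.128+dz),'plate edge lo',)
E
```

```text
-0.006 rodtop [ 1.2102 -3.3617] platefront [-23.5387  10.0536] slotend [13.2121  8.8827] [ 13.2302 -11.4448] plate edge lo
-0.004 rodtop [ 1.22   -2.1094] platefront [-23.2166  10.7925] slotend [13.0664  9.6365] [ 13.0843 -10.4323] plate edge lo
-0.002 rodtop [ 1.2297 -0.8572] platefront [-22.8946  11.5313] slotend [12.9207 10.3902] [12.9384 -9.4199] plate edge lo
0 rodtop [1.2394 0.3951] platefront [-22.5725  12.2702] slotend [12.775 11.144] [12.7925 -8.4074] plate edge lo
```

Request:
{"method": "jog_arm", "body": {"deltas": [[[0,0,0],[-0.001,0,-0.01],0.026],[[0,0,0],[-0.001,0,-0.03],0.026],[[0,0,0],[-0.001,0,-0.06],0.026],[[0,0,0],[-0.001,0.02,-0.09],0.026],[[0,0,0],[-0.001,0.045,-0.1],0.026],[[0,0,0],[-0.001,0.06,-0.1],0.026],[[0,0,0],[-0.001,0.06,-0.1],0.026],[[0,0,0],[-0.001,0.06,-0.1],0.026],[[0,0,0],[-0.001,0.06,-0.1],0.026]]}}

```text
t: 19.05
tool_pos: [0.5214, -0.2087, 0.2352]
tool_rot: [-3.083, 0.603, 0.001]
contact_force: [-0.1, -0.1, 0.2]
opening: 0.0259
```

```bash
python3 -c "
from h import *
rel()
o=ctrl.get_obs();np.save('w12.npy',np.r_[o['tool_pos'],o['tool_rot']]);im=get_image('wrist');cv2.imwrite('pics/w12f.png',im[:,:,::-1]);cv2.imwrite('pics/w12.png',cv2.convertScaleAbs(cv2.resize(im[30:230,190:460,::-1],None,fx=2.9,fy=2.9,interpolation=cv2.INTER_CUBIC),alpha=1.4))
im=get_image('scene');cv2.imwrite('pics/s12.png',cv2.resize(im[130:270,210:330,::-1],None,fx=4,fy=4,interpolation=cv2.INTER_CUBIC))"
```

```text
t 19.05 rel x 0.7 y -60.1 z 96.2 F -0.1 -0.2 0.2 tq [-0.0563 -0.0247  0.0214] tilt [-0.0004  0.0007 -1.    ]
```

View pics/w12.png

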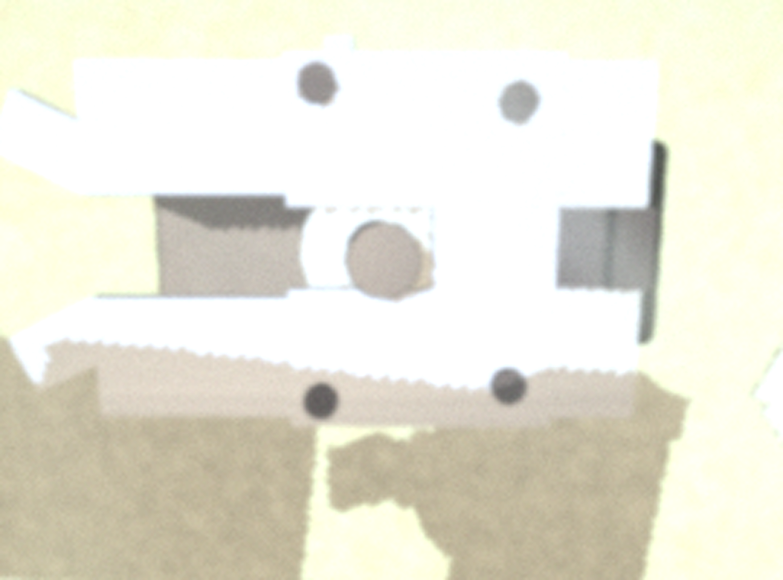

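View pics/s12.png

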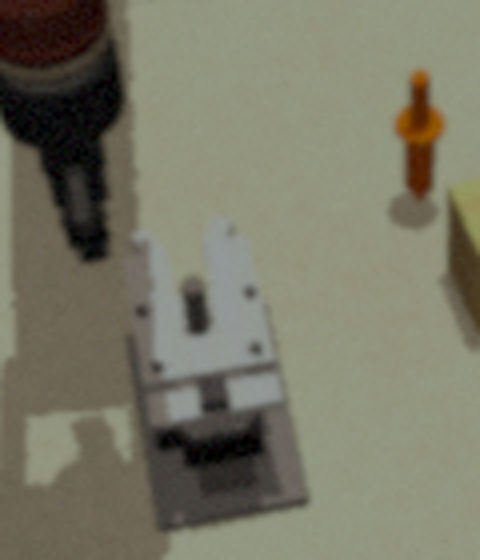

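```bash
python3 - <<'E'
from h import *
im=cv2.imread('pics/w12f.png')
cv2.imwrite('pics/w12z.png',cv2.convertScaleAbs(cv2.resize(im[90:140,230:355],None,fx=6.4,fy=6.4,interpolation=cv2.INTER_CUBIC),alpha=1.0))
E
```

```text
(no output)
```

View pics/w12z.png

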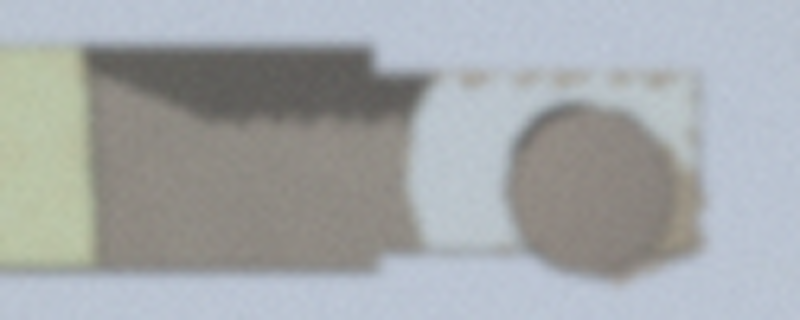

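```bash
python3 - <<'E'
from h import *
w=np.load('w12.npy');o=dict(tool_pos=w[:3],tool_rot=w[3:]);C=cam('wrist',o)
def r(X,Y,z):
    d=onz(C,(230+(X+.5)/6.4-.5,90+(Y+.5)/6.4-.5),z)[:2]-SEAT;return np.array([d@ux,d@uy])*1e3
s=.1111
for s in(.1105,.113):
    print(s,'flange rear',r(407,168,s+.004),'plate front',r(375,73,s+.013),r(379,255,s+.013),'slot end',r(698,75,s+.013),r(703,250,s+.013),'rodtop',r(590,188,s+.056))
E
```

```text
0.1105 flange rear [-20.1222  -0.5377] plate front [-22.7974  10.1343] [-22.8412  -9.9352] slot end [13.4459  9.9169] [14.298  -9.3716] rodtop [ 1.1691 -0.6179]
0.113 flange rear [-19.9287  -0.4531] plate front [-22.5708  10.1172] [-22.6142  -9.7555] slot end [13.3173  9.902 ] [14.1609 -9.1975] rodtop [ 1.159  -0.5116]
```

The released syringe shows its flange rear edge 2.7 mm inside the plate's front edge. At true home it should be 2.0 mm, and camera error is about 1 mm. It also sits where the hard stop was felt, so it hasn't backed out. Handing in.

```bash
python3 -c "
from h import *
im=get_image('top');cv2.imwrite('pics/t13.png',im[:,:,::-1]);rel()
print(job.finish_job())"
```

```text
t 19.20 rel x 0.6 y -59.8 z 95.8 F 0.1 0.4 -0.7 tq [-0.0632 -0.0517 -0.0533] tilt [-0.001   0.0007 -1.    ]
the job is handed in; nothing more can be done
None
```

View pics/t13.png

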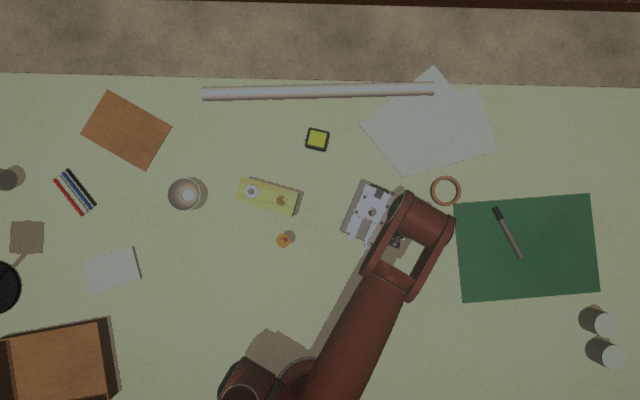

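I moved the full syringe from the rack into the dispenser slot, seated it against the slot's end, let go, and handed the job in at 19.2 s.

- **Finding the head:** I lowered the flange until it touched the shelf, which puts the head about 4 mm below nominal. I then raised it about 1.5 mm and slid it in.
- **Catch:** it first touched about 21 mm before home. Pushing past it took 3–4 N along the slot, with up to about 5 N sideways.
- **Home:** the hard stop came within 0.5 mm of where the camera put it. The strongest push there was about 8 N.

**Last checks:**
- After release, the flange's rear edge sits 2.7 mm inside the plate's front edge. At true home it should be 2.0 mm, so this agrees within the roughly 1 mm camera error. The syringe stayed where it was pressed.
- The rod's top leans forward by about 1 mm at most.
- The pad could not be seen directly. That it is pressed is inferred from the seated position.
- The gripper is clear and the wrist force is near zero.
- In the final top view, the empty syringe, tape, measure, tub and orange look-alike are where they were.

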